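# Index the inclined rub-test stage and load the keyed specimen holder

## Task

Set up the inclined stage for the next rub test: draw its spring plunger by the black knob, swing the arm round to the index hole beside the orange post and let the pin drop fully home there. Then load the round specimen holder, grip outwards, into the ring-shaped nest on the stage, its red lug down in the red-cheeked notch and its disc flat on the nest's floor, and let go. Leave the other things on the table where they are.

Things in the scene. Friction and masses are not known exactly. Their poses are not given: they have to be found in the camera images.
- stage: Inclined index stage, fixed to the table: grey foot plate 95 x 144 x 8 mm carrying a round aluminium plate (diameter 116 mm) inclined 30 degrees, facing to the robot's right. Origin on the table under the pivot. x points uphill (roughly to the robot's left), y level along the plate (roughly towards the robot), z up. The plate's outward normal, which is the turning axis, is (-0.5, 0, 0.866) in this frame.
- pivot (a point): Where the turning axis meets the plate's face, 50 mm above the stage's origin; axes as stage.
- middle_hole (a point): Mouth, in the plate's face, of the middle index hole (10 mm wide), straight downhill of the pivot, 48 mm from it. The pin starts here.
- near_hole (a point): Mouth of the outer index hole on the stage's +y side, nearer the robot, 60 degrees round from the middle one.
- far_hole (a point): Mouth of the outer index hole on the stage's -y side, farther from the robot, 60 degrees round from the middle one.
- index_arm (a joint): Angle (rad) of the turning part (dark disc, nest, arm with knob) about the plate's outward normal. 0: over the middle hole (start); +1.047: over the far hole; -1.047: over the near hole; stops at +-1.22. It stays where it is left. The pin has about 1.5 mm of play either way in a hole (0.03 rad).
- plunger (a joint): Draw (m) of the spring plunger along the plate's outward normal. 0: pin fully home; about 0.008: pin tip rests on the plate between holes; above 0.008 the arm is free to swing; 0.014: upper stop. A spring presses it home with 3 N at 0 and 6 N at 0.014.
- knob (a point): Centre of the plunger's black knob: a cylinder of diameter 22 mm, 24 mm high, on a thin stem, 48 mm from the axis; at rest 36 mm out from the plate's face, rising with the plunger. Below it a brass bush tops out 14 mm from the face, on an arm 18 to 22 mm wide. Axes turn with the arm: z outward normal, x from knob to turning axis, y along the swing.
- nest (a point): Centre of the nest's floor, on the turning axis, 7 mm out from the plate's face. The nest is an aluminium ring, inner diameter 54 mm, wall 4 mm, 9 mm high; its one notch, towards +x, is 14 mm wide between red cheeks that reach 39 mm from the axis. Axes turn with the arm: z outward normal, x away from the knob.
- holder_centre (a point): Centre, half-way up, of the loose holder (42 mm high, 0.08 to 0.17 kg, starts standing on the table right or left of the stage): disc of diameter 50 mm, 10 mm thick, at the bottom; red lug 10 mm wide and high reaching 36 mm from the centre in +x; black grip 36 mm along x, 12 mm along y, from 10 to 42 mm above the underside. z points up out of the grip.
- orange_mark (a point): Centre of the orange post (diameter 14 to 18 mm, 23 mm high, upright on the stage's foot plate). It stands beside one of the two outer holes: the one wanted. Its top is below the level of the plate there.
- blue_mark (a point): Centre of the blue post, alike, beside the other outer hole.
- sanding_block: Cork sanding block, 48 x 85 x 25 mm, bystander; origin under its centre.
- parts_pot: White pot with a green screw lid, diameter 45 mm, 43 mm high, bystander; origin under its centre.
- sharpener: Metal pencil sharpener, 15 x 25 x 14 mm, bystander; origin under its centre.
- tweezers: Steel tweezers lying flat, 18 x 120 x 8 mm, bystander; origin under the centre.
- rubber_block: Blue and tan rubber, 25 x 52 x 18 mm, bystander; origin under its centre.
- coupon_rack: Black slotted coupon rack, 46 x 110 x 20 mm, bystander; origin under its centre.
- chuck_spare: Red chuck lying down, 14 x 58 x 14 mm, bystander; origin under its centre.
- holder: The same holder; origin under its centre, axes as above.

How it is judged:
On the way, in this order (a step that is already met when the one before it is completed fails the run):
1. the plunger is drawn clear of the starting hole (value of joint plunger above 0.0085 m), for 0.1 s.
2. the pin has dropped fully home in the hole beside the orange post (value of joint plunger below 0.002 m and horizontal distance between knob and orange_mark below 0.045 m), for 0.2 s.
3. the holder sits in the nest, lug in the notch (z of holder_centre in the frame of nest between 0.017 and 0.024 m and x of holder_centre in the frame of nest between -0.005 and 0.005 m and y of holder_centre in the frame of nest between -0.005 and 0.005 m and angle between the x axis of holder_centre and the x axis of nest, either way round below 0.15 rad and angle between the z axis of holder_centre and the z axis of nest, either way round below 0.08 rad), for 0.2 s.
At the end, for the whole second after the job is handed in: The plunger is home (drawn less than 2 mm) in the hole beside the orange post, and the holder lies at rest in the nest: lug in the notch, centred within 5 mm, its underside within 3 mm of the nest's floor, square to it within 0.08 rad and turned to it within 0.15 rad (all of step 2 and all of step 3 and linear speed of holder below 0.02 m/s); the robot touches nothing.
It fails at once if a bystander is moved by more than 25 mm (distance of any of sanding_block, parts_pot, sharpener, tweezers, rubber_block, coupon_rack, chuck_spare from where it was at the start of the episode above 0.025 m).
It also fails if it takes over 54 s, if anything falls off the work surface, if the arm or the gripper's body presses on something with over 40 N, if the wrist force passes 120 N, or if a joint passes its speed limit or range.

## Robot

A 6-joint arm with a two-finger parallel gripper is mounted at the origin on a cart in front of the work surface, level with it; the furniture and walls round the work are solid. World frame = base frame: x ahead of the robot, y to its left, z up, the work surface at z = 0. Lengths are in m, angles in rad, forces in N, time in s.
With the tool pointing down it reaches from about 0.275 to 0.775 m from the base axis. Payload 14.6 kg.
Tool frame: the origin (TCP) lies midway between the tips of the shut fingers; the grasp point (between the pads) lies 19 mm behind it; x points along the fingers, y is the direction in which the jaws open and shut, and the axes are right-handed (so a half turn about x gives the same grasp; the last joint's range is limited). The gripper opens to 85 mm and grips with 20 to 120 N. Pads are 22 mm wide; open, the fingers measure 114 mm over their backs; the gripper's body (76 mm by 85 mm) begins 54 mm behind the grasp point. The pads swing forward as they close: fully open they stand 13 mm farther back than shut.
Start: joints at [-1.378, 0.263, -0.048, 1.259, 0, 1.415], TCP at [0.179, -0.494, 0.231] pointing down, gripper open.
Joint ranges: [-2.65, 2.65], [-0.89, 1.7], [-1.18, 1.37], [-2.13, 2.11], [-1.35, 1.29], [-3.14, 3.14]. Speed limits (rad/s): [1.89, 1.89, 2.57, 2.79, 3.14, 3.14].

## Interface

Orientations are given as [roll, pitch, yaw] about the fixed x, y, z axes, in that order (R = Rz(yaw) Ry(pitch) Rx(roll)).
In Python, from cell import env, vision gives the robot as it stands. Calls block until the motion is done:
- env.goto(position, orientation): joint-space move of the TCP to a pose.
- env.movel(position, attitude=None, max_speed=0.15): straight line of the TCP; attitude=None keeps the orientation; max_speed is the mean speed in m/s.
- env.goto_joints(angles): joint-space move.
- env.move_gripper(opening, newtons=None): opening from 0.0 (shut) to 1.0 (fully open); newtons is the grip in N (None keeps the last); returns when the fingers have stopped.
- env.sleep(seconds).
- env.inverse_kinematics(position, orientation): joint angles nearest the present ones, or None.
- env.observe(): the state.
- vision.capture(name): name is "scene" or "top"; returns a dict with "color" (400x640x3 uint8, red, green, blue), "depth" (400x640 float32, m along the optical axis (not along the pixel's ray), 0 where there is no reading), "K" (3x3 intrinsics, pixels), "world_to_cam" (4x4, takes a point from world to camera coordinates). Camera axes: x right, y down, z forward; pixel columns grow to the right and rows downward; lengths in m; the calibration is good to about 2 mm. A picture is of the moment at which its call begins.
A pose or a line that the arm cannot do raises env.MotionError and nothing moves.
- env.sign_off(): hands the job in, once; it reports no verdict.
Trained networks look in a picture, given as the dict that the camera call returned (one of the last four; its "shot" number tells which), for a name from the list of things; names that differ only in an ending like _2 or _b are one class to them, and where a whole thing is asked for, a point or a joint stands for the part that bears it (a point fixed in the world has none). Each returns a list of dicts, best first, with "score" (0 to 1); they miss things now and then, are a little off and sometimes report something else, mostly with a low value. They report only what shows in the picture. A call takes as long as a camera call.
- vision.search_frame(picture, thing): "extent" ([centre column, centre row, width, height] in pixels, round what is visible of it).
The state is a dict: "clock": time; "joint_positions": joint angles; "dq": joint speeds; "joint_efforts": joint torques, N m; "ee_pos": TCP position; "eef_rot": TCP orientation; "wrist_force": force on the tool from outside, world axes, zero at the start; "wrist_torque": the same for the moment, N m; "gripper_width": opening from 0.0 (shut) to 1.0 (fully open).
Only numpy, scipy, OpenCV 4.12 (cv2) and the standard library are available. Lean on these libraries where they do the work, as an engineer would, in place of code of your own. Each camera call takes 0.05 s, during which the arm holds its last target.

## Working session

There is one attempt and no reset: what is moved stays moved. The work goes in short steps, each a Python script; the robot and the scene stay as the last script left them, time stands still between calls to the robot, and variables do not carry over. Pictures are saved under pics/ and viewed, and the job is handed in when it is done.

```bash
ls; mkdir -p pics
python3 - <<'E'
from cell import env, vision
import cv2, numpy as np
o=env.observe(); print(o)
for n in ["scene","top"]:
    p=vision.capture(n)
    cv2.imwrite(f"pics/{n}0.png",p["color"][:,:,::-1])
    np.savez(f"/tmp/{n}0.npz",**{k:p[k] for k in("color","depth","K","world_to_cam")})
    print(n,p["K"].tolist(),np.round(p["world_to_cam"],4).tolist())
    for t in ["stage","knob","nest","holder","orange_mark","blue_mark","index_arm"]:
        r=vision.search_frame(p,t)
        print(t,[(round(d["score"],2),np.round(d["extent"]).tolist()) for d in r[:3]])
print(env.observe()["clock"])
E
```

```text
pics
{'clock': 0.0, 'joint_positions': array([-1.37832147e+00,  2.63502100e-01, -4.89755926e-02,  1.25938982e+00,
        1.28855961e-05,  1.41550481e+00]), 'dq': array([-2.25910751e-03, -6.69291210e-04, -8.01197849e-04,  5.66863404e-05,
        8.99139079e-04, -1.31196698e-03]), 'joint_efforts': array([-3.02295106e-03, -6.37607002e+01,  3.84575093e+01,  1.33689880e-02,
       -7.18308311e-04,  1.39469014e-05]), 'ee_pos': array([ 0.17886589, -0.49328201,  0.23082171]), 'eef_rot': array([-1.73811659,  1.56972507,  1.75124243]), 'wrist_force': array([-0.43318767, -0.23861884, -0.21384462]), 'wrist_torque': array([0.00740031, 0.00169618, 0.01835762]), 'gripper_width': 1.0016434150001792}
scene [[440.6448492823427, 0.0, 320.97858609651007], [0.0, 440.6448492823427, 201.94919340182082], [0.0, 0.0, 1.0]] [[0.6003, -0.7994, 0.0244, -0.4148], [-0.4228, -0.3431, -0.8388, 0.2617], [0.6789, 0.4932, -0.5439, 1.0158], [0.0, 0.0, 0.0, 1.0]]
stage [(0.73, [302.0, 223.0, 52.0, 41.0])]
knob [(0.57, [318.0, 221.0, 9.0, 11.0])]
nest [(0.93, [308.0, 216.0, 29.0, 31.0])]
holder [(0.91, [389.0, 285.0, 21.0, 21.0])]
orange_mark []
blue_mark []
index_arm []
top [[409.29251720100706, 0.0, 326.9064705142455], [0.0, 409.29251720100706, 199.07495179920136], [0.0, 0.0, 1.0]] [[0.007, -0.9999, -0.0076, -0.0897], [-0.9903, -0.0058, -0.1386, 0.5591], [0.1385, 0.0085, -0.9903, 1.2172], [0.0, 0.0, 0.0, 1.0]]
stage [(0.69, [326.0, 220.0, 37.0, 48.0])]
knob [(0.55, [342.0, 220.0, 9.0, 9.0])]
nest [(0.75, [330.0, 217.0, 36.0, 30.0])]
holder [(0.16, [324.0, 218.0, 41.0, 47.0])]
orange_mark []
blue_mark [(0.36, [410.0, 228.0, 9.0, 1.0]), (0.16, [324.0, 220.0, 41.0, 47.0])]
index_arm [(0.65, [332.0, 219.0, 33.0, 24.0])]
0.8
```

Run:
```python
import cv2,numpy as np
for n,b in (("scene",(220,140,460,340)),("top",(260,140,460,300))):
    im=cv2.imread(f"pics/{n}0.png"); c=im[b[1]:b[3],b[0]:b[2]]
    f=800/c.shape[1]; f=min(f,600/c.shape[0]); cv2.imwrite(f"pics/{n}0c.png",cv2.resize(c,None,fx=f,fy=f,interpolation=cv2.INTER_CUBIC)); print(f)
```

```text
3.0
3.75
```

View pics/scene0.png

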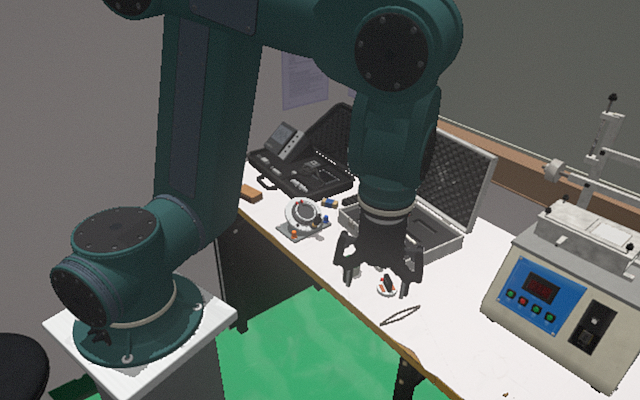

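View pics/top0.png

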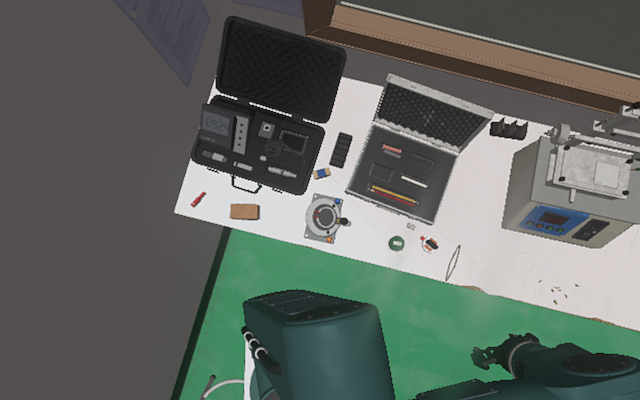

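```bash
sleep 1
```

```text
(no output)
```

View pics/scene0c.png

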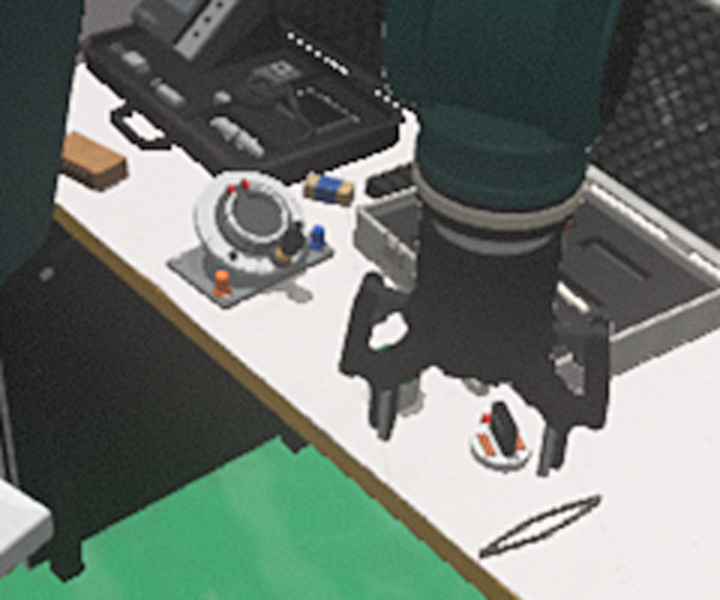

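View pics/top0c.png

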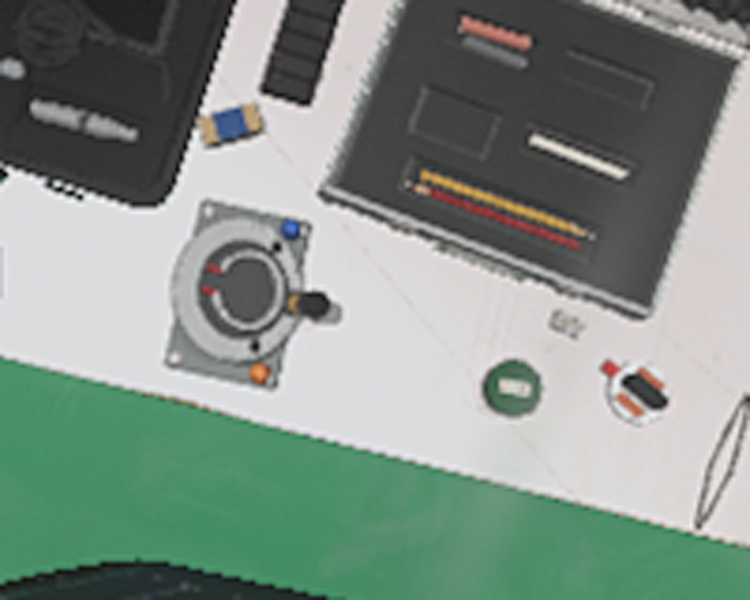

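The top view shows the orange post at about (329,239), on the near side of the stage, so the target hole is near_hole (-1.047). The holder stands at (431,244) with its red lug at the upper left and the pot beside it at (397,243). Next I'll zoom in and fit the model.

Run:
```python
import cv2,numpy as np
def crop(n,b,f,out):
    im=cv2.imread(f"pics/{n}0.png"); c=im[b[1]:b[3],b[0]:b[2]]
    c=cv2.resize(c,None,fx=f,fy=f,interpolation=cv2.INTER_CUBIC)
    for u in range(b[0],b[2],5):
        x=int((u-b[0]+.5)*f); cv2.line(c,(x,0),(x,6 if u%10 else 14),(0,255,255),1)
        if u%10==0: cv2.putText(c,str(u),(x-12,26),0,.4,(0,0,255),1)
    for v in range(b[1],b[3],5):
        y=int((v-b[1]+.5)*f); cv2.line(c,(0,y),(6 if v%10 else 14,y),(0,255,255),1)
        if v%10==0: cv2.putText(c,str(v),(16,y+4),0,.4,(0,0,255),1)
    cv2.imwrite(f"pics/{out}.png",c)
crop("top",(297,188,357,248),10,"top_st"); crop("scene",(270,190,335,245),10.5,"scene_st")
crop("top",(385,215,455,265),11,"top_h"); crop("scene",(370,260,415,305),12,"scene_h")
for n in("top","scene"):
    d=np.load(f"/tmp/{n}0.npz"); K=d["K"];T=np.linalg.inv(d["world_to_cam"]);D=d["depth"]
    def w(u,v):
        z=D[v,u]; p=np.array([(u-K[0,2])/K[0,0]*z,(v-K[1,2])/K[1,1]*z,z,1]); return np.round((T@p)[:3],4)
    pts={"top":{"orange":(329,239),"blue":(337,201),"knob":(342,220),"nestfl":(326,217),"holdergrip":(431,243),"table":(370,240),"pot":(397,243)},"scene":{"orange":(294,233),"blue":(326,218),"knob":(317,220),"grip":(388,282),"table":(350,250)}}[n]
    for k,(u,v) in pts.items(): print(n,k,w(u,v))
```

```text
top orange [ 0.4378 -0.0932  0.0347]
top blue [ 0.5546 -0.1171  0.0334]
top knob [ 0.4929 -0.1316  0.069 ]
top nestfl [ 0.5031 -0.0838  0.0524]
top holdergrip [ 0.4275 -0.4     0.0431]
top table [ 0.4371 -0.2211 -0.0009]
top pot [ 0.4269 -0.2979  0.0429]
scene orange [ 0.4339 -0.0967  0.0281]
scene blue [ 0.5544 -0.1206  0.0246]
scene knob [ 0.4809 -0.1418  0.0673]
scene grip [ 0.411  -0.4123  0.0421]
scene table [ 0.497  -0.2469  0.0026]
```

View pics/top_st.png

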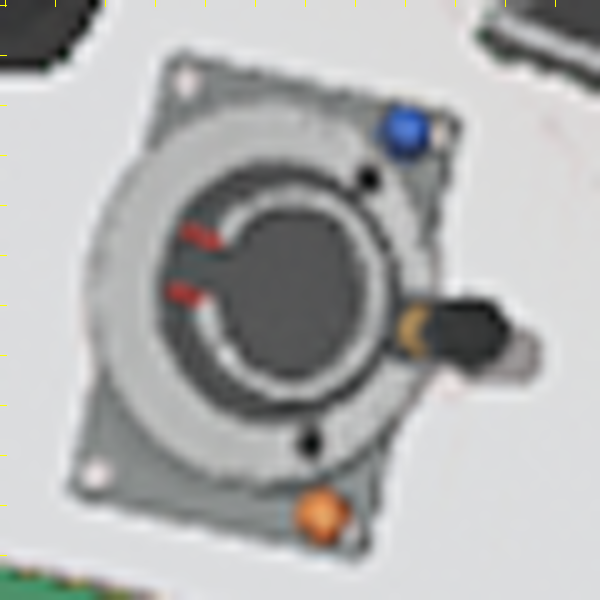

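View pics/scene_st.png

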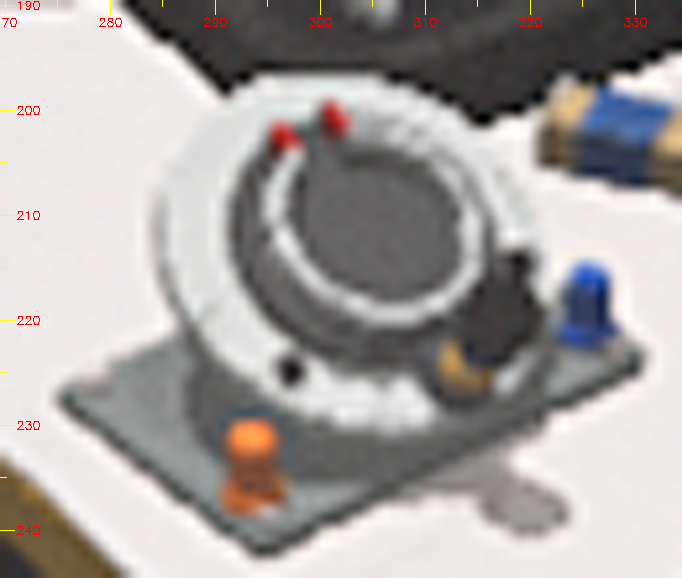

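View pics/top_h.png

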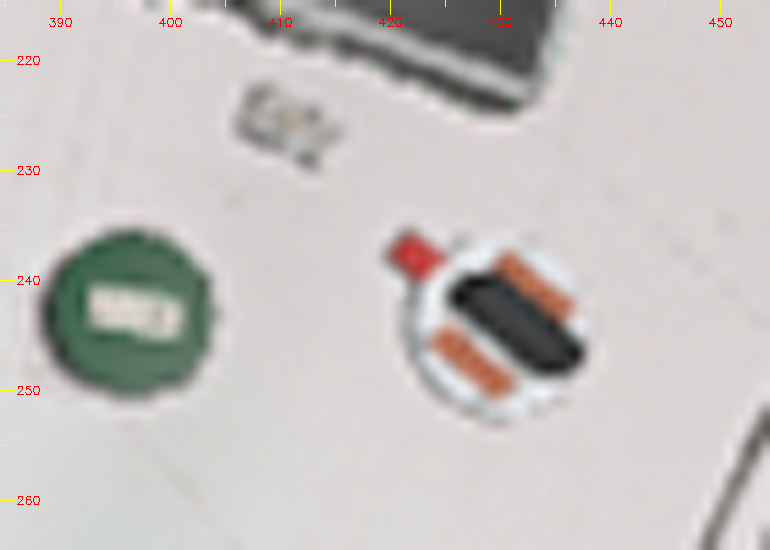

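View pics/scene_h.png

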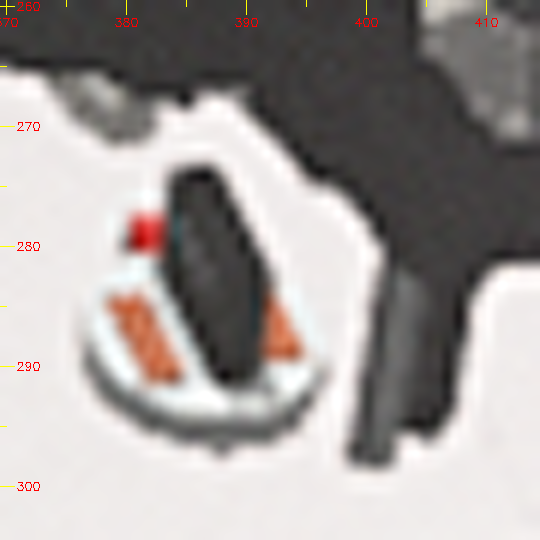

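```bash
cat > geo.py <<'E'
import cv2,numpy as np
from scipy.spatial.transform import Rotation as R
def load(n):
    d=np.load(f"/tmp/{n}.npz"); return {k:d[k] for k in d.files}
def proj(c,P):
    P=np.atleast_2d(P); q=P@c["world_to_cam"][:3,:3].T+c["world_to_cam"][:3,3]
    q=q@c["K"].T; return q[:,:2]/q[:,2:]
N=np.array([-.5,0,.5*3**.5])
# plate frame: px uphill in plate, py, n
PX=np.array([.5*3**.5,0,.5])
def plate(r,phi,h):  # phi: angle from downhill, positive=index_arm positive about normal
    phi=np.asarray(phi,float)[...,None]
    d=-PX; e=np.cross(N,d)
    return np.array([0,0,.05])+r*(np.cos(phi)*d+np.sin(phi)*e)+h*N
def toworld(s,P): 
    Rz=R.from_euler("z",s[2]).as_matrix(); return np.atleast_2d(P)@Rz.T+np.array([s[0],s[1],0])
E
cat > fit.py <<'E'
from geo import *
from scipy.optimize import least_squares
T=load("top0");S=load("scene0")
t=lambda x,y:np.array([x/10+297-.45,y/10+188-.45]); s=lambda x,y:np.array([x/10.5+270-.45,y/10.5+190-.45])
obs=[(T,plate(.048,-1.0472,0),t(310,443),"near"),(T,plate(.048,1.0472,0),t(369,180),"far"),
 (T,plate(.048,0,.036),t(467,330),"knob"),
 (S,plate(.048,-1.0472,0),s(291,372),"near"),(S,plate(.048,0,.036),s(503,306),"knob"),
 (T,plate(.037,np.pi-.23,.014),t(203,237),"ck1"),(T,plate(.037,np.pi+.23,.014),t(186,293),"ck2"),
 (S,plate(.037,np.pi-.23,.014),s(336,122),"ck1"),(S,plate(.037,np.pi+.23,.014),s(284,135),"ck2"),]
def res(x):
    return np.concatenate([(proj(c,toworld(x,P))[0]-o) for c,P,o,_ in obs])
# yaw: x uphill roughly +y
r=least_squares(res,[.5,-.08,1.4],loss="soft_l1",f_scale=1.)
print(r.x); 
for (c,P,o,n),e in zip(obs,r.fun.reshape(-1,2)): print(n,"T" if c is T else "S",np.round(e,2))
if __name__=="__main__":
    x=r.x; ph=np.linspace(-np.pi,np.pi,80)
    for c,b,f,nm in((T,(297,188,357,248),10,"top"),(S,(270,190,335,245),10.5,"scene")):
        im=cv2.imread(f"pics/{nm}_st.png")
        for P in (plate(.058,ph,0),plate(.031,ph,.016),plate(.027,ph,.016),plate(.005,ph,0)+plate(.048,-1.0472,0)-plate(0,0,0),plate(.011,ph,.048)+plate(.048,0,0)-plate(0,0,0),plate(.011,ph,.024)+plate(.048,0,0)-plate(0,0,0)):
            q=(proj(c,toworld(x,P))-b[:2]+.5)*f
            cv2.polylines(im,[q.astype(int)],True,(0,255,0),1)
        cv2.imwrite(f"pics/{nm}_fit.png",im)
E
python3 fit.py
```

```text
[ 0.50401772 -0.07742334  1.36217766]
near T [0.14 0.08]
far T [ 0.04 -0.18]
knob T [0.   0.21]
near S [0.32 0.13]
knob S [0.09 1.73]
ck1 T [-0.5   0.02]
ck2 T [-0.04 -0.02]
ck1 S [-0.27 -0.96]
ck2 S [ 0.18 -0.24]
```

```bash
sleep 2
```

```text
(no output)
```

View pics/top_fit.png

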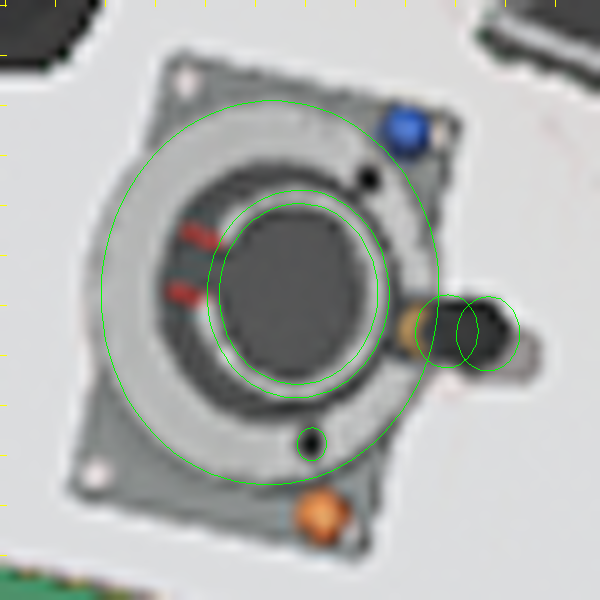

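View pics/scene_fit.png

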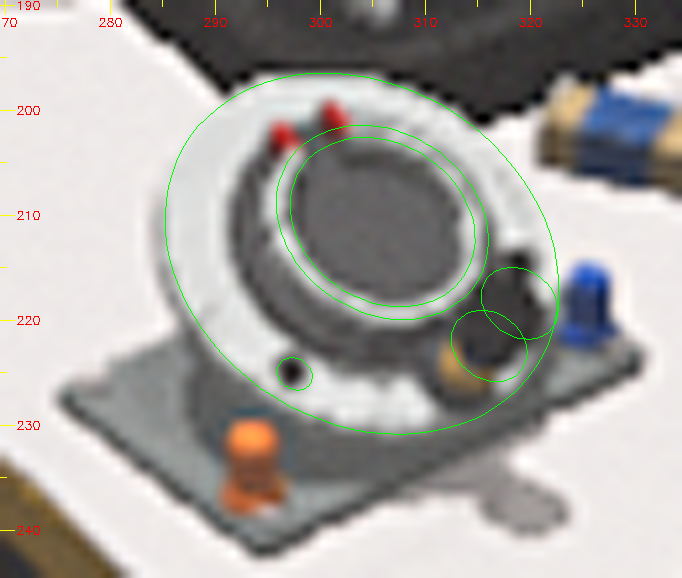

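```bash
python3 - <<'E'
from geo import *
x=[.50402,-.07742,1.36218]
Rz=R.from_euler("z",x[2]).as_matrix()
B=np.stack([PX,[0,1,0],N],1)
for n,(u0,u1,v0,v1) in(("top0",(338,350,215,226)),("scene0",(312,325,211,228))):
    c=load(n);T=np.linalg.inv(c["world_to_cam"]);K=c["K"]
    print(n)
    for v in range(v0,v1):
        row=""
        for u in range(u0,u1):
            z=c["depth"][v,u]; p=(T@np.array([(u-K[0,2])/K[0,0]*z,(v-K[1,2])/K[1,1]*z,z,1]))[:3]
            q=(Rz.T@(p-[x[0],x[1],0])-[0,0,.05])@B
            row+=("%4d,%3d,%3d|"%tuple(q*1000)) if c["color"][v,u].sum()<220 else "     .      |"
        print(row)
for h in(0.036,.048): print(toworld(x,plate(.048,0,h)))
E
sleep 0
```

```text
top0
     .      |     .      |     .      |     .      |     .      |     .      |     .      |     .      |     .      |     .      |     .      |     .      |
     .      |     .      |     .      |     .      |     .      |     .      |     .      |     .      |     .      |     .      |     .      |     .      |
     .      |     .      |     .      |     .      |     .      |     .      |     .      |     .      |     .      |     .      |     .      |     .      |
     .      |     .      | -38, -6, 29| -38, -6, 36| -39, -6, 39| -41, -7, 41| -41, -7, 47| -45, -8, 46|     .      |     .      |     .      |     .      |
     .      |     .      | -35, -2, 36| -37, -3, 38| -37, -3, 44| -39, -3, 46| -42, -4, 47| -48, -5, 43| -50, -6, 45|     .      |     .      |     .      |
     .      |     .      | -35,  0, 38| -37,  0, 39| -38,  0, 44| -41, -1, 44| -42, -1, 47| -50, -3, 40| -48, -2, 50| -87,-10, -8|     .      |     .      |
     .      | -36,  3, 31| -36,  3, 37| -35,  3, 44| -37,  2, 46| -40,  2, 48| -41,  1, 51| -47,  0, 47| -50,  0, 48| -52,  0, 49|     .      |     .    
[... 2909 characters left out ...]
5, 26| -54,  2, 27|     .      |     .      |     .      |     .      |     .      |     .      |     .      |
     .      |     .      |     .      |     .      |     .      |     .      |     .      |     .      |     .      |     .      |     .      |     .      |     .      |
     .      |     .      |     .      |     .      |     .      |     .      |     .      |     .      |     .      |     .      |     .      |     .      |     .      |
 -49,  8,  5|     .      |     .      |     .      |     .      |     .      |     .      |     .      |     .      |     .      |     .      |     .      |     .      |
[[ 0.49168283 -0.13569766  0.05717691]]
[[ 0.49044019 -0.14156758  0.06756922]]
```

```bash
cat >> geo.py <<'E'
ST=np.array([.5037,-.0758,1.3622])
def Rs(s): return R.from_euler("z",s[2]).as_matrix()
def knob_pose(s,phi,h,r=.048,flip=1,jaw="t"):
    """TCP pos at radius r, height h over face, tool x=-N, jaw along tangent (t) or radial"""
    d=-PX;e=np.cross(N,d)
    rad=np.cos(phi)*d+np.sin(phi)*e; tan=np.cross(N,rad)
    y=flip*(tan if jaw=="t" else rad); X=-N
    M=Rs(s)@np.stack([X,y,np.cross(X,y)],1)
    p=toworld(s,np.array([0,0,.05])+r*rad+h*N)[0]
    return p,R.from_matrix(M).as_euler("xyz")
E
python3 - <<'E'
from geo import *
from cell import env
q0=env.observe()["joint_positions"]
for jaw in "tr":
  for flip in(1,-1):
    for phi,h in((0,.1),(0,.022),(-.5,.033),(-1.047,.033),(-1.047,.1)):
        p,o=knob_pose(ST,phi,h,flip=flip,jaw=jaw); q=env.inverse_kinematics(p,o); print(jaw,flip,phi,h,np.round(p,3),None if q is None else np.round(q,2))
for flip in(1,-1):
    for h in(.1,.04,.02):
        p,o=knob_pose(ST,-1.047,h,r=0,flip=flip); q=env.inverse_kinematics(p,o);print("nest",flip,np.round(p,3),None if q is None else np.round(q,2))
# holder
from scipy.optimize import least_squares
T=load("top0");S=load("scene0")
t=lambda x,y:np.array([x/11+385-.45,y/11+215-.45]); s=lambda x,y:np.array([x/12+370-.45,y/12+260-.45])
obs=[(T,[.031,0,.010],t(414,256)),(T,[0,0,.042],t(517,325)),(T,[-.018,0,.042],t(572,362)),(T,[.018,0,.042],t(462,287)),
(S,[.0335,0,.008],s(148,232)),(S,[.018,0,.042],s(200,172)),(S,[-.018,0,.010],s(232,385))]
f=lambda x:np.concatenate([proj(c,toworld(x,P))[0]-o for c,P,o in obs])
r=least_squares(f,[.42,-.4,.9],loss="soft_l1"); print(r.x,np.round(r.fun,2).reshape(-1,2).tolist())
ph=np.linspace(-np.pi,np.pi,60)
circ=lambda r,z:np.stack([r*np.cos(ph),r*np.sin(ph),0*ph+z],1)
box=lambda x0,x1,w,z:np.array([[x0,-w,z],[x1,-w,z],[x1,w,z],[x0,w,z]])
for c,b,k,nm in((T,(385,215),11,"top"),(S,(370,260),12,"scene")):
    im=cv2.imread(f"pics/{nm}_h.png")
    for P in(circ(.025,.01),circ(.025,0),box(-.018,.018,.006,.042),box(-.018,.018,.006,.01),box(.025,.036,.005,.01)):
        cv2.polylines(im,[((proj(c,toworld(r.x,P))-b+.5)*k).astype(int)],True,(0,255,0),1)
    cv2.imwrite(f"pics/{nm}_hfit.png",im)
E
sleep 0
```

```text
t 1 0 0.1 [ 0.485 -0.165  0.113] [-0.74  0.46 -0.2   1.19  0.45  0.98]
t 1 0 0.022 [ 0.493 -0.127  0.045] [-0.68  0.5  -0.34  0.98  0.46  1.04]
t 1 -0.5 0.033 [ 0.47  -0.123  0.058] [-0.7   0.46 -0.38  1.    0.46  1.52]
t 1 -1.047 0.033 [ 0.455 -0.104  0.067] [-0.69  0.42 -0.43  0.99  0.46  2.08]
t 1 -1.047 0.1 [ 0.448 -0.136  0.125] [-0.75  0.38 -0.3   1.17  0.44  2.02]
t -1 0 0.1 [ 0.485 -0.165  0.113] [-0.74  0.46 -0.2   1.19  0.45 -2.17]
t -1 0 0.022 [ 0.493 -0.127  0.045] [-0.68  0.5  -0.34  0.98  0.46 -2.1 ]
t -1 -0.5 0.033 [ 0.47  -0.123  0.058] [-0.7   0.46 -0.38  1.    0.46 -1.62]
t -1 -1.047 0.033 [ 0.455 -0.104  0.067] [-0.69  0.42 -0.43  0.99  0.46 -1.06]
t -1 -1.047 0.1 [ 0.448 -0.136  0.125] [-0.75  0.38 -0.3   1.17  0.44 -1.13]
r 1 0 0.1 [ 0.485 -0.165  0.113] [-0.74  0.46 -0.2   1.19  0.45  2.55]
r 1 0 0.022 [ 0.493 -0.127  0.045] [-0.68  0.5  -0.34  0.98  0.46  2.61]
r 1 -0.5 0.033 [ 0.47  -0.123  0.058] [-0.7   0.46 -0.38  1.    0.46  3.09]
r 1 -1.047 0.033 [ 0.455 -0.104  0.067] [-0.69  0.42 -0.43  0.99  0.46 -2.63]
r 1 -1.047 0.1 [ 0.448 -0.136  0.125] [-0.75  0.3
[... 258 characters left out ...]
047 0.033 [ 0.455 -0.104  0.067] [-0.69  0.42 -0.43  0.99  0.46  0.51]
r -1 -1.047 0.1 [ 0.448 -0.136  0.125] [-0.75  0.38 -0.3   1.17  0.44  0.44]
nest 1 [ 0.493 -0.125  0.137] [-0.67  0.41 -0.21  1.2   0.46  2.1 ]
nest 1 [ 0.5   -0.095  0.085] [-0.62  0.44 -0.32  1.04  0.48  2.15]
nest 1 [ 0.502 -0.086  0.067] [-0.6   0.45 -0.35  0.98  0.48  2.17]
nest -1 [ 0.493 -0.125  0.137] [-0.67  0.41 -0.21  1.2   0.46 -1.05]
nest -1 [ 0.5   -0.095  0.085] [-0.62  0.44 -0.32  1.04  0.48 -0.99]
nest -1 [ 0.502 -0.086  0.067] [-0.6   0.45 -0.35  0.98  0.48 -0.97]
[ 0.4245485  -0.40374785  0.86608783] [[-0.38, -0.07], [0.65, -0.07], [0.34, 0.5], [0.98, -0.54], [-0.1, -0.31], [-1.0, -1.26], [-0.06, 0.5]]
```

```bash
sleep 2
```

```text
(no output)
```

View pics/top_hfit.png

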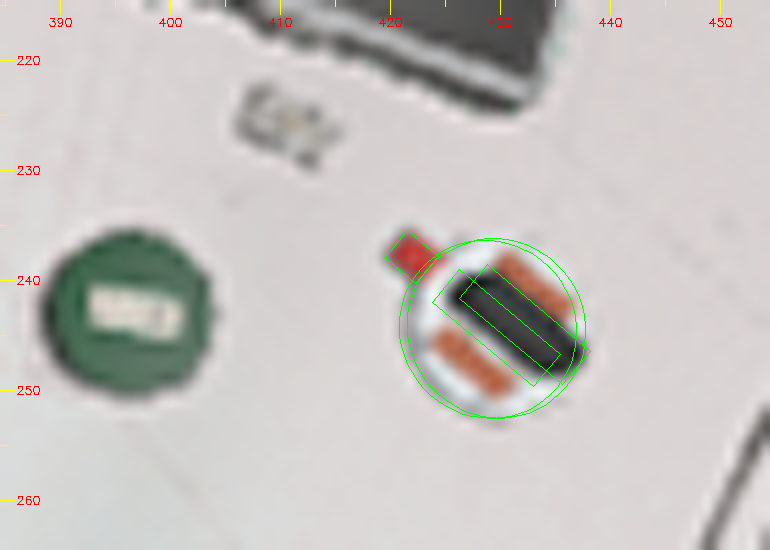

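View pics/scene_hfit.png

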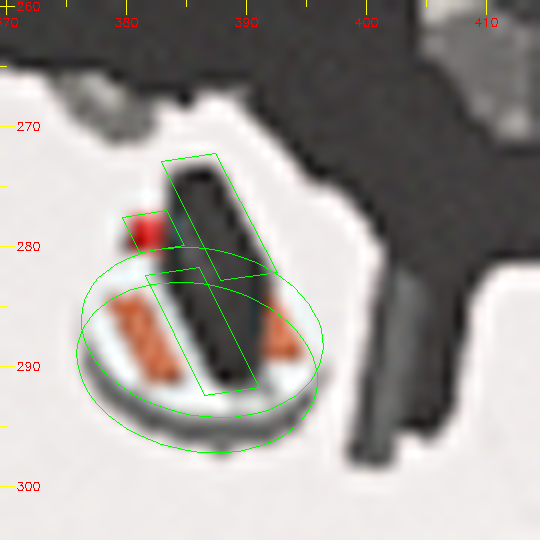

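```bash
python3 - <<'E'
from geo import *
from cell import env,vision
env.move_gripper(.55,40)
p,o=knob_pose(ST,0,.085); env.goto(p,o)
p,o=knob_pose(ST,0,.06); env.movel(p,o)
ob=env.observe(); print(ob["clock"],ob["ee_pos"],p,ob["wrist_force"],ob["gripper_width"])
for n in("top","scene"):
    c=vision.capture(n); np.savez(f"/tmp/{n}1.npz",**{k:c[k] for k in("color","depth","K","world_to_cam")})
    b={"top":(300,185,370,250),"scene":(270,170,350,240)}[n]
    im=cv2.resize(c["color"][b[1]:b[3],b[0]:b[2],::-1],None,fx=8,fy=8,interpolation=cv2.INTER_CUBIC)
    for P in(p,toworld(ST,plate(.048,0,.048))[0]):
        q=(proj(c,P)[0]-b[:2]+.5)*8; cv2.circle(im,tuple(q.astype(int)),3,(0,255,0),-1)
    cv2.imwrite(f"pics/{n}1.png",im)
E
sleep 0
```

```text
3.2917 [ 0.48853148 -0.1460555   0.07819365] [ 0.48887896 -0.14581778  0.07796152] [ 0.66561113  0.07274317 -0.68477816] 0.5502153644075296
```

```bash
sleep 2
```

```text
(no output)
```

View pics/top1.png

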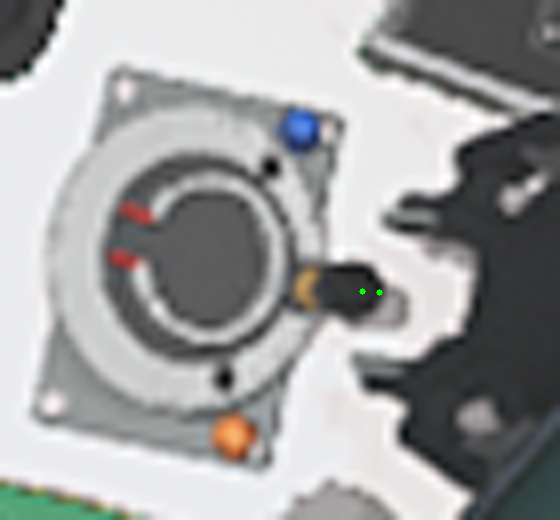

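View pics/scene1.png

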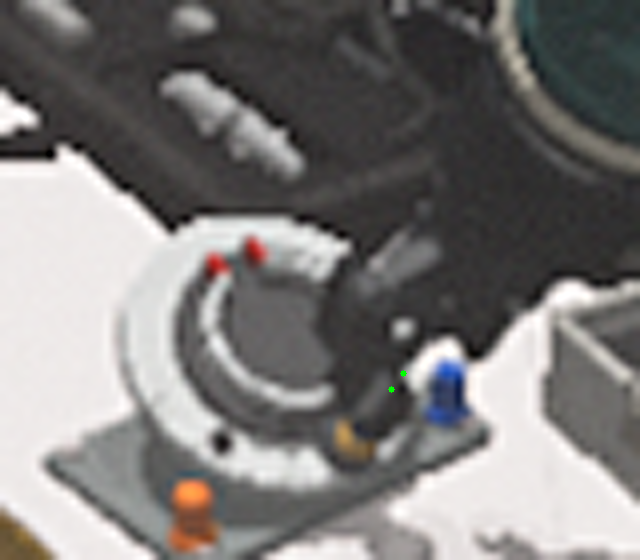

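Run:
```python
from geo import *
from cell import env,vision
p,o=knob_pose(ST,0,.022); env.movel(p,o,max_speed=.05)
ob=env.observe(); print(ob["clock"],np.round(ob["wrist_force"],2))
env.move_gripper(0,60)
ob=env.observe(); print(ob["clock"],ob["ee_pos"]-p,np.round(ob["wrist_force"],2),ob["gripper_width"]*85)
B=Rs(ST)@np.stack([PX,[0,1,0],N],1); print("plate axes F",np.round(ob["wrist_force"]@B,2),"dp",np.round((ob["ee_pos"]-p)@B*1e3,2))
```

```text
4.3 [-0.06 -0.31 -0.07]
4.6583 [ 0.00025394 -0.00039962  0.00029593] [-0.98 -3.18  5.  ] 19.940399458782085
plate axes F [-0.37  0.29  5.99] dp [-0.15 -0.33  0.43]
```

Run:
```python
from geo import *
from cell import env,vision
B=Rs(ST)@np.stack([PX,[0,1,0],N],1)
def rep(t,p):
    ob=env.observe(); print(t,round(ob["clock"],2),"F",np.round(ob["wrist_force"]@B,2),"dp",np.round((ob["ee_pos"]-p)@B*1e3,2),round(ob["gripper_width"]*85,2))
p,o=knob_pose(ST,0,.022+.0115); env.movel(p,o,max_speed=.03); rep("draw",p)
env.sleep(.3); rep("hold",p)
c=vision.capture("top"); np.savez("/tmp/top2.npz",**{k:c[k] for k in("color","depth","K","world_to_cam")})
b=(300,185,370,250); cv2.imwrite("pics/top2.png",cv2.resize(c["color"][b[1]:b[3],b[0]:b[2],::-1],None,fx=8,fy=8,interpolation=cv2.INTER_CUBIC))
```

```text
draw 5.19 F [-1.96 -1.93 -5.4 ] dp [-0.03  0.02 -0.07] 19.55
hold 5.49 F [-3.31 -2.08 -5.05] dp [-0.03  0.01 -0.08] 19.53
```

View pics/top2.png

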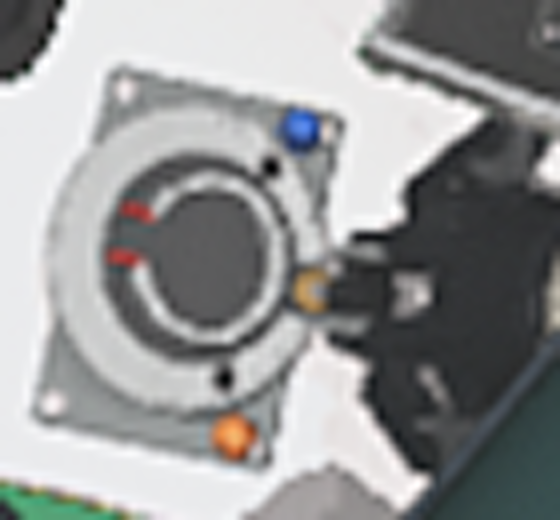

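The spring force is about 5.2 N, so the draw is about 10–11 mm and the pin is clear. I'll draw 1 mm more and swing.

Run:
```python
from geo import *
from cell import env,vision
B=Rs(ST)@np.stack([PX,[0,1,0],N],1)
def rep(t,p):
    ob=env.observe(); print(t,round(ob["clock"],2),"F",np.round(ob["wrist_force"]@B,2),"dp",np.round((ob["ee_pos"]-p)@B*1e3,2),round(ob["gripper_width"]*85,2))
for phi in np.linspace(0,-1.0472,9)[0:]:
    p,o=knob_pose(ST,phi,.0345); env.movel(p,o,max_speed=.04); rep("%.2f"%phi,p)
for n in("top","scene"):
    c=vision.capture(n); np.savez(f"/tmp/{n}3.npz",**{k:c[k] for k in("color","depth","K","world_to_cam")})
    b={"top":(300,185,370,250),"scene":(270,170,350,240)}[n]
    cv2.imwrite(f"pics/{n}3.png",cv2.resize(c["color"][b[1]:b[3],b[0]:b[2],::-1],None,fx=8,fy=8,interpolation=cv2.INTER_CUBIC))
```

```text
0.00 5.79 F [-1.88 -1.71 -5.84] dp [-0.01  0.05  0.02] 19.33
-0.13 6.1 F [-1.18 -0.85 -5.47] dp [0.08 0.01 0.03] 19.58
-0.26 6.41 F [-0.01 -2.23 -6.05] dp [ 0.11 -0.18  0.04] 19.55
-0.39 6.72 F [ 2.16 -1.97 -5.05] dp [ 0.12 -0.28  0.02] 19.73
-0.52 7.03 F [ 2.   -3.27 -6.44] dp [ 0.17 -0.34  0.05] 19.58
-0.65 7.33 F [ 2.81 -3.57 -5.82] dp [ 0.2  -0.42  0.09] 19.66
-0.79 7.64 F [ 3.21 -4.34 -6.07] dp [ 0.21 -0.53  0.12] 19.76
-0.92 7.95 F [ 2.26 -3.46 -5.83] dp [ 0.22 -0.65  0.18] 19.9
-1.05 8.26 F [ 3.29 -4.79 -6.23] dp [ 0.21 -0.72  0.19] 19.25
```

View pics/top3.png

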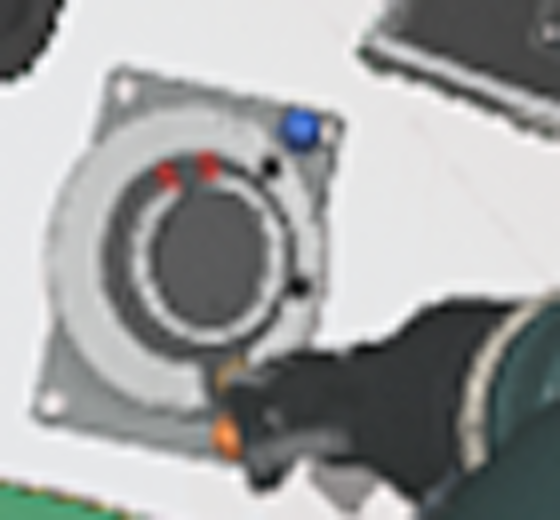

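View pics/scene3.png

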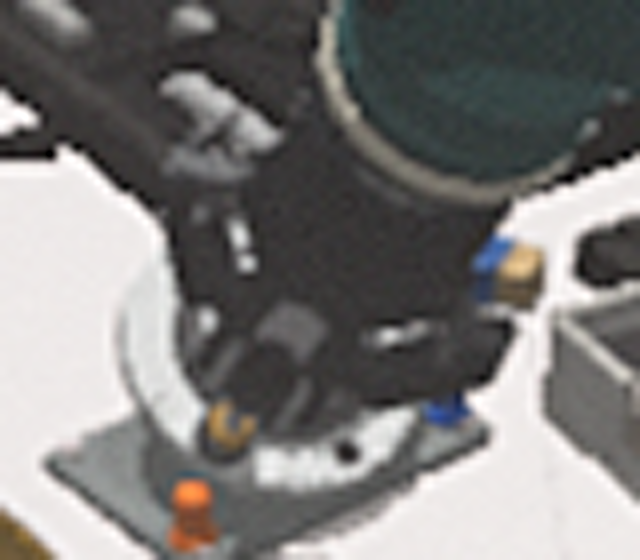

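Run:
```python
from geo import *
from cell import env,vision
B=Rs(ST)@np.stack([PX,[0,1,0],N],1)
def rep(t,p):
    ob=env.observe(); print(t,round(ob["clock"],2),"F",np.round(ob["wrist_force"]@B,2),"dp",np.round((ob["ee_pos"]-p)@B*1e3,2),round(ob["gripper_width"]*85,2)); return (ob["wrist_force"]@B)[2]
for h in(.0315,.029,.0275,.026,.0245,.023,.022):
    p,o=knob_pose(ST,-1.0472,h); env.movel(p,o,max_speed=.03); f=rep(h,p)
    if f>10: print("stop"); break
```

```text
0.0315 8.61 F [ 2.03 -4.48 -5.86] dp [ 0.05 -0.81  0.11] 19.93
0.029 8.86 F [ 1.33 -3.58 -4.88] dp [ 0.04 -0.83  0.14] 19.6
0.0275 9.11 F [ 3.01 -4.39 -4.77] dp [ 0.05 -0.81  0.17] 19.29
0.026 9.36 F [ 2.09 -4.7  -4.57] dp [ 0.01 -0.85  0.2 ] 19.75
0.0245 9.61 F [ 3.01 -3.43 -4.46] dp [ 0.02 -0.85  0.2 ] 19.32
0.023 9.86 F [ 3.57 -3.96 -2.87] dp [ 0.03 -0.85  0.23] 19.81
0.022 10.11 F [ 3.53 -3.18  2.85] dp [-0.06 -0.89  0.48] 19.97
```

The spring force fell steadily with no block at 8 mm, and contact came only at full depth, so the pin is home. I'll release, retreat and look.

Run:
```python
from geo import *
from cell import env,vision
env.move_gripper(.55,60)
p,o=knob_pose(ST,-1.0472,.11); env.movel(p,o,max_speed=.12)
# go over the holder
hx,hy,hyaw=.4245,-.4037,.866
for s in(1,-1):   # holder x = s*tool z ; tool x down
    z=s*np.array([np.cos(hyaw),np.sin(hyaw),0]);X=np.array([0,0,-1.]);M=np.stack([X,np.cross(z,X),z],1)
    q=env.inverse_kinematics([hx,hy,.1],R.from_matrix(M).as_euler("xyz")); print(s,None if q is None else np.round(q,2))
z=-np.array([np.cos(hyaw),np.sin(hyaw),0]);X=np.array([0,0,-1.]);M=np.stack([X,np.cross(z,X),z],1)
env.goto([hx,hy,.12],R.from_matrix(M).as_euler("xyz"))
ob=env.observe();print(ob["clock"],ob["ee_pos"])
for n in("top","scene"):
    c=vision.capture(n); np.savez(f"/tmp/{n}4.npz",**{k:c[k] for k in("color","depth","K","world_to_cam")})
    b={"top":(290,180,460,270),"scene":(270,180,420,310)}[n]
    k=4.6
    cv2.imwrite(f"pics/{n}4.png",cv2.resize(c["color"][b[1]:b[3],b[0]:b[2],::-1],None,fx=k,fy=k,interpolation=cv2.INTER_CUBIC))
```

```text
1 [-0.9   0.43 -0.15  0.98  0.   -1.77]
-1 [-0.9   0.43 -0.15  0.98  0.    1.38]
12.3667 [ 0.42446373 -0.40255844  0.11959501]<sys>:0: UserWarning: Gimbal lock detected. Setting third angle to zero since it is not possible to uniquely determine all angles.
```

```bash
sleep 1
```

View pics/top4.png

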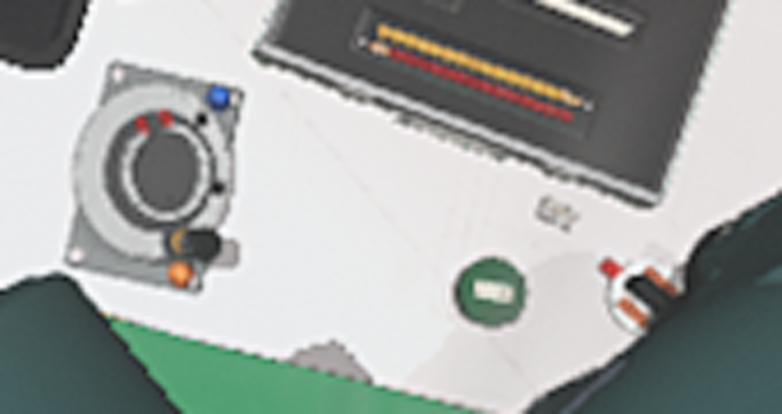

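View pics/scene4.png

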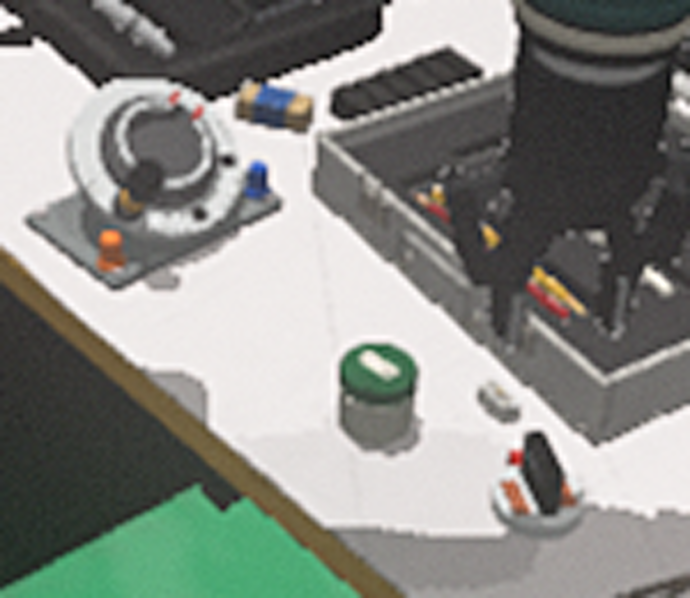

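Run:
```python
from geo import *
Rz=Rs(ST);B=np.stack([PX,[0,1,0],N],1)
for n,(u0,u1,v0,v1) in(("top4",(328,342,227,240)),("scene4",(293,310,210,228))):
    c=load(n);T=np.linalg.inv(c["world_to_cam"]);K=c["K"];Q=[]
    for v in range(v0,v1):
        for u in range(u0,u1):
            if c["color"][v,u].sum()<220:
                z=c["depth"][v,u]; p=(T@np.array([(u-K[0,2])/K[0,0]*z,(v-K[1,2])/K[1,1]*z,z,1]))[:3]
                Q.append((Rz.T@(p-[ST[0],ST[1],0])-[0,0,.05])@B)
    Q=np.array(Q); Q=Q[(Q[:,2]>.040)&(Q[:,2]<.07)]
    print(n,len(Q),"h pct",np.percentile(Q[:,2],[50,80,95]),"min",Q.min(0),"max",Q.max(0))
print("expected knob",.048*np.array([-.5,.866]))
ph=np.linspace(-np.pi,np.pi,80)
for n,b,f in(("top4",(297,188,357,248),10),("scene4",(280,190,340,245),12)):
    c=load(n); im=c["color"][b[1]:b[3],b[0]:b[2],::-1]
    im=cv2.resize(im,None,fx=f,fy=f,interpolation=cv2.INTER_CUBIC)
    k=plate(.048,-1.0472,0)-plate(0,0,0)
    hol=lambda a:plate(.005,ph,0)+plate(.048,a,0)-plate(0,0,0)
    for P in (plate(.058,ph,0),plate(.031,ph,.016),plate(.027,ph,.007),hol(0),hol(1.0472),plate(.011,ph,.048)+k):
        q=(proj(c,toworld(ST,P))-b[:2]+.5)*f
        cv2.polylines(im,[q.astype(int)],True,(0,255,0),1)
    cv2.imwrite(f"pics/{n}_fit.png",im)
```

```text
top4 35 h pct [0.04670361 0.04894934 0.0502555 ] min [-0.03032609  0.03307982  0.04131117] max [-0.01220134  0.05084254  0.05242245]
scene4 37 h pct [0.04707774 0.04889042 0.05075206] min [-0.03299976  0.03414073  0.04067726] max [-0.01594366  0.05400873  0.05169503]
expected knob [-0.024     0.041568]
```

View pics/top4_fit.png

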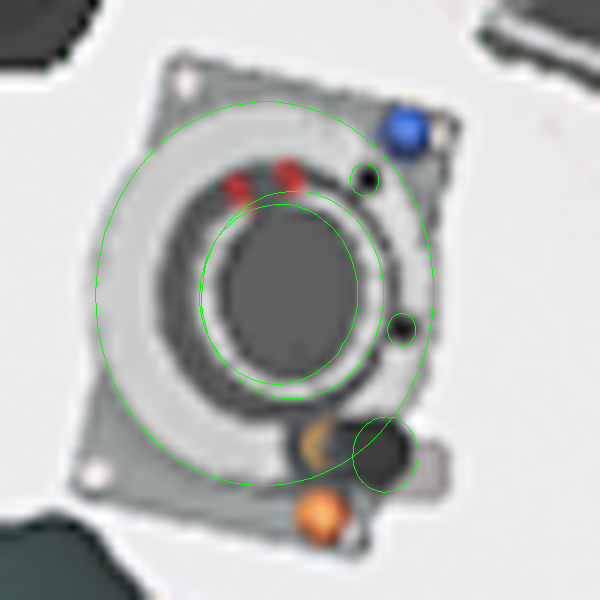

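View pics/scene4_fit.png

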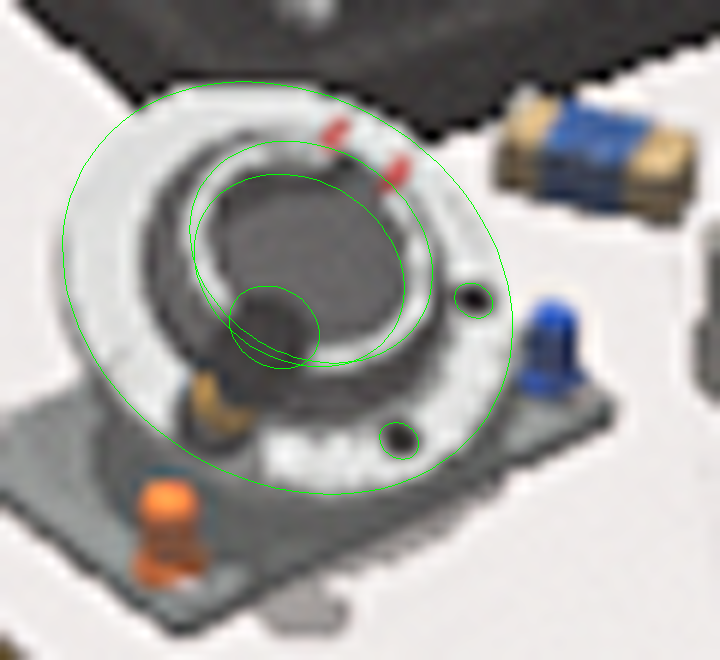

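```bash
cat >> geo.py <<'E'
def hpose(yaw):
    z=-np.array([np.cos(yaw),np.sin(yaw),0]);X=np.array([0,0,-1.]);M=np.stack([X,np.cross(z,X),z],1)
    return R.from_matrix(M).as_euler("xyz")
import warnings; warnings.filterwarnings("ignore")
E
python3 - <<'E'
from geo import *
from cell import env,vision
hx,hy,hyaw=.4245,-.4037,.866
o=hpose(hyaw)
env.movel([hx,hy,.05],o,max_speed=.12); env.movel([hx,hy,.015],o,max_speed=.05)
ob=env.observe();print(ob["clock"],ob["ee_pos"],np.round(ob["wrist_force"],2))
env.move_gripper(0,70)
ob=env.observe();print(ob["clock"],ob["ee_pos"],np.round(ob["wrist_force"],2),ob["gripper_width"]*85)
env.movel([hx,hy,.14],o,max_speed=.12); env.sleep(.2)
ob=env.observe();print(ob["clock"],ob["ee_pos"],np.round(ob["wrist_force"],2),ob["gripper_width"]*85)
p,o=knob_pose(ST,-1.0472,.10,r=0)
env.goto(p,o); env.sleep(.2)
ob=env.observe();print(ob["clock"],ob["ee_pos"]-p,np.round(ob["wrist_force"],2),np.round(ob["wrist_torque"],3))
for n in("top","scene"):
    c=vision.capture(n); np.savez(f"/tmp/{n}5.npz",**{k:c[k] for k in("color","depth","K","world_to_cam")})
    b={"top":(297,188,367,248),"scene":(280,180,350,245)}[n]; f=11
    im=cv2.resize(c["color"][b[1]:b[3],b[0]:b[2],::-1],None,fx=f,fy=f,interpolation=cv2.INTER_CUBIC); cv2.imwrite(f"pics/{n}5raw.png",im)
    ph=np.linspace(-np.pi,np.pi,80); M=R.from_euler("xyz",o).as_matrix()
    H=np.stack([-M[:,2],M[:,1]*0+np.cross(-M[:,0],-M[:,2]),-M[:,0]],1); base=p+M[:,0]*.015
    circ=lambda r,z:np.stack([r*np.cos(ph),r*np.sin(ph),0*ph+z],1)
    box=np.array([[.025,-.005,.01],[.036,-.005,.01],[.036,.005,.01],[.025,.005,.01]])
    for P in(circ(.025,.01),circ(.025,0),box,box-[0,0,.01]):
        q=(proj(c,P@H.T+base)-b[:2]+.5)*f; cv2.polylines(im,[q.astype(int)],True,(0,255,0),1)
    cv2.imwrite(f"pics/{n}5.png",im)
E
```

```text
14.05 [ 0.42459264 -0.40382116  0.01517391] [ 0.11  0.29 -0.8 ]
14.4667 [ 0.42471083 -0.40395831  0.01544255] [-1.59  0.65  6.55] 10.871888304693174
15.8583 [ 0.42436726 -0.4035315   0.13951933] [ 0.32 -0.28 -1.57] 10.72479301098202
17.1333 [ 4.49495097e-05 -6.82532134e-04  3.32194442e-05] [ 0.57  0.35 -0.82] [-0.553  0.17   0.006]
```

```bash
sleep 1
```

```text
(no output)
```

View pics/top5.png

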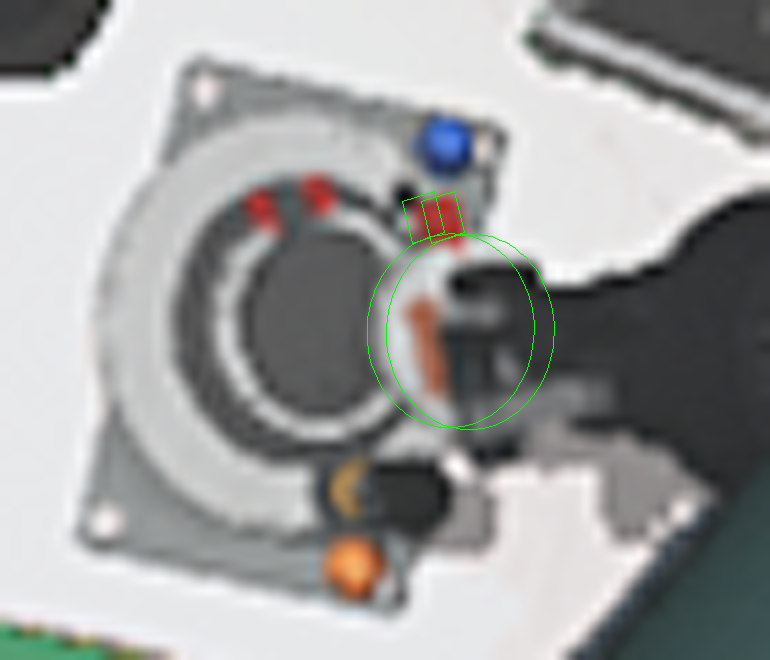

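View pics/scene5.png

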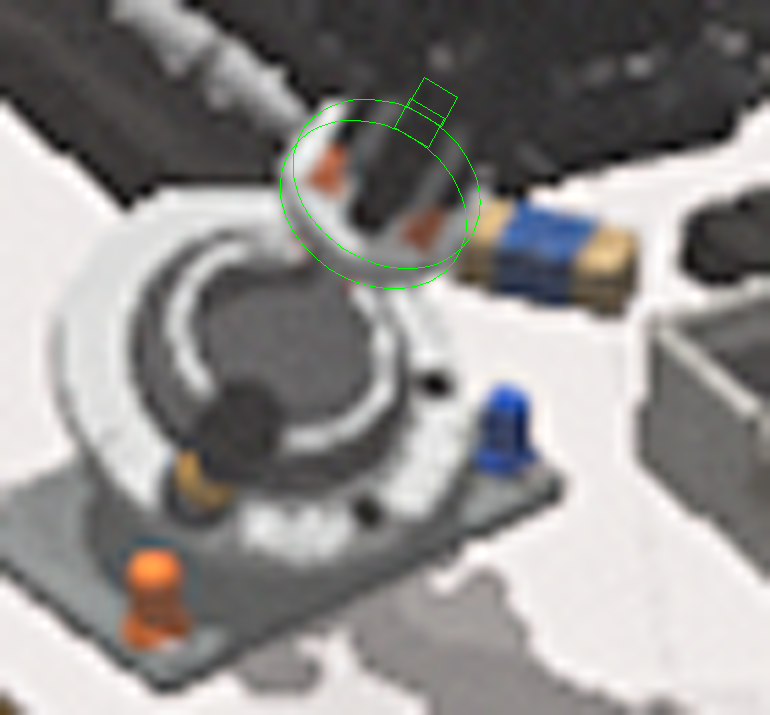

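```bash
cat > ins.py <<'E'
from geo import *
from cell import env,vision
d=-PX;e=np.cross(N,d);ph=-1.0472
rad=np.cos(ph)*d+np.sin(ph)*e; tan=np.cross(N,rad)
B=Rs(ST)@np.stack([-rad,-tan,N],1)   # nest axes
O=knob_pose(ST,ph,.1,r=0)[1]
def P(x,y,h): return knob_pose(ST,ph,h,r=0)[0]+B@[x,y,0]
def rep(t,p):
    ob=env.observe(); F=ob["wrist_force"]@B; print(t,round(ob["clock"],2),"F",np.round(F,2),"dp",np.round((ob["ee_pos"]-p)@B*1e3,2)); return F
E
python3 - <<'E'
from ins import *
p=P(0,0,.045); env.movel(p,O,max_speed=.1); rep("",p)
for h in(.036,.034,.0325,.031,.0295,.028):
    p=P(0,0,h); env.movel(p,O,max_speed=.03); F=rep(h,p)
    if abs(F).max()>8: break
for n in("top","scene"):
    c=vision.capture(n); b={"top":(297,188,367,248),"scene":(280,180,350,245)}[n]; f=11
    cv2.imwrite(f"pics/{n}6.png",cv2.resize(c["color"][b[1]:b[3],b[0]:b[2],::-1],None,fx=f,fy=f,interpolation=cv2.INTER_CUBIC))
E
```

```text
17.93 F [-0.17 -0.86 -0.73] dp [ 0.18 -0.08  0.39]
0.036 18.38 F [-0.46 -0.41 -1.22] dp [-0.04  0.06 -0.06]
0.034 18.63 F [-0.98 -1.56 -1.63] dp [-0.03  0.03 -0.06]
0.0325 18.88 F [ 0.19 -1.24 -1.33] dp [-0.02  0.05 -0.07]
0.031 19.13 F [-0.26 -1.2  -1.94] dp [-0.04  0.03 -0.1 ]
0.0295 19.38 F [-0.02 -1.47 -0.95] dp [-0.03  0.04 -0.09]
0.028 19.63 F [-0.64 -0.31 -1.79] dp [-0.05  0.03 -0.07]
```

```bash
sleep 1
```

```text
(no output)
```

View pics/top6.png

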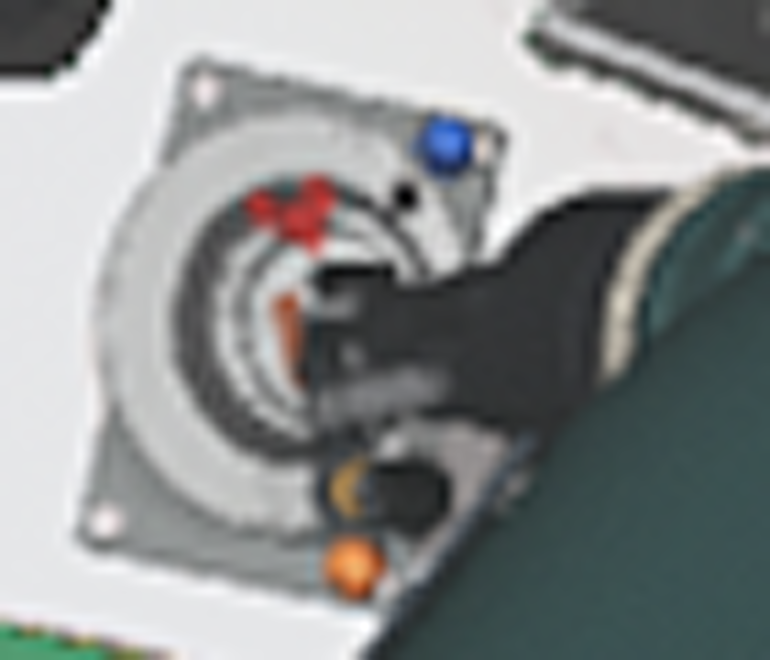

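View pics/scene6.png

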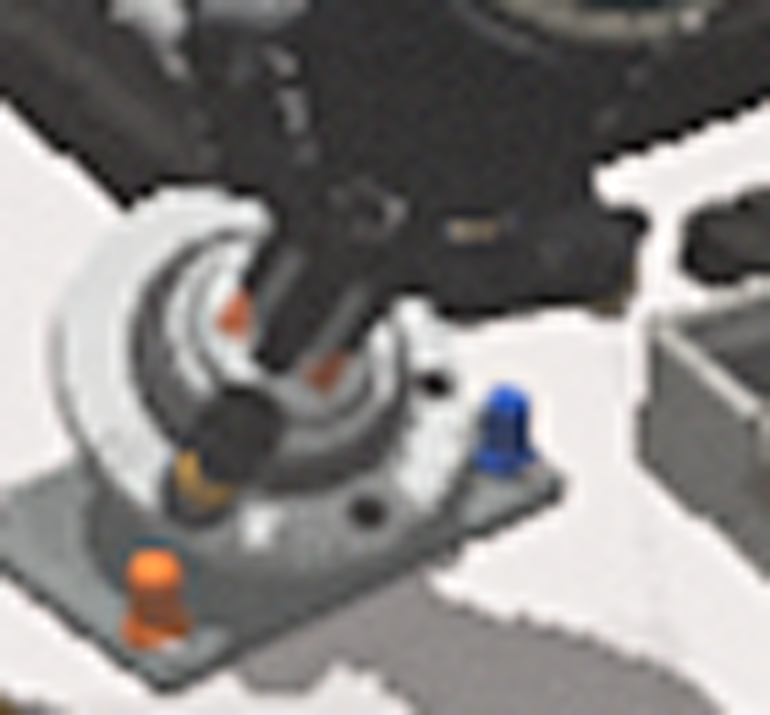

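It is already inside the ring, with the lug between the cheeks at about (303,225) and no contact force. I'll continue down to the floor.

Run:
```python
from ins import *
for h in(.0265,.025,.0235,.0225,.0215,.0207):
    p=P(0,0,h); env.movel(p,O,max_speed=.02); F=rep(h,p)
    if abs(F).max()>9: break
```

```text
0.0265 19.98 F [-1.12 -1.32 -1.99] dp [-0.04  0.02 -0.09]
0.025 20.23 F [-0.2  -0.94 -1.58] dp [-0.05  0.07 -0.1 ]
0.0235 20.48 F [-2.65  1.13 12.38] dp [ 0.27 -0.32  0.79]
```

Run:
```python
from ins import *
for n in("top","scene"):
    c=vision.capture(n); b={"top":(297,188,367,248),"scene":(280,180,350,245)}[n]; f=11
    np.savez(f"/tmp/{n}7.npz",**{k:c[k] for k in("color","depth","K","world_to_cam")})
    cv2.imwrite(f"pics/{n}7.png",cv2.resize(c["color"][b[1]:b[3],b[0]:b[2],::-1],None,fx=f,fy=f,interpolation=cv2.INTER_CUBIC))
```

```text
(no output)
```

View pics/top7.png

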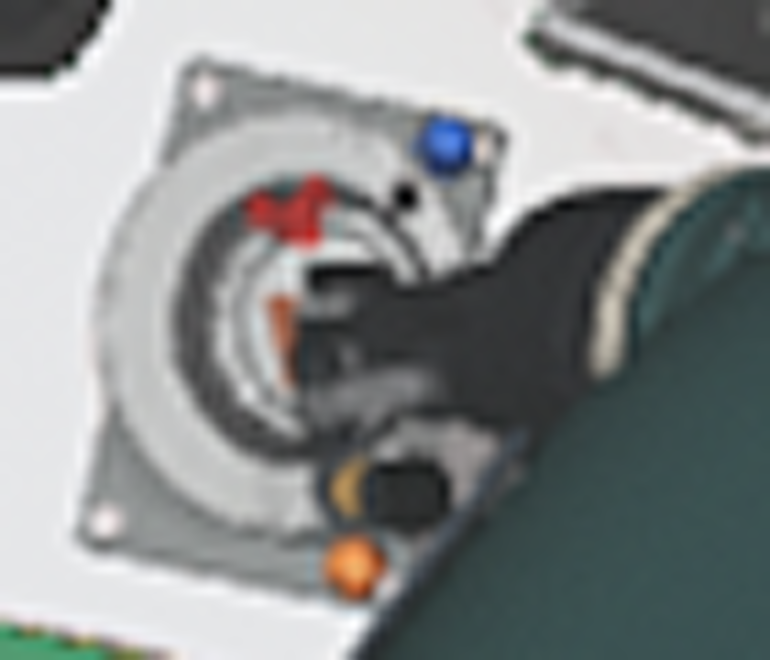

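View pics/scene7.png

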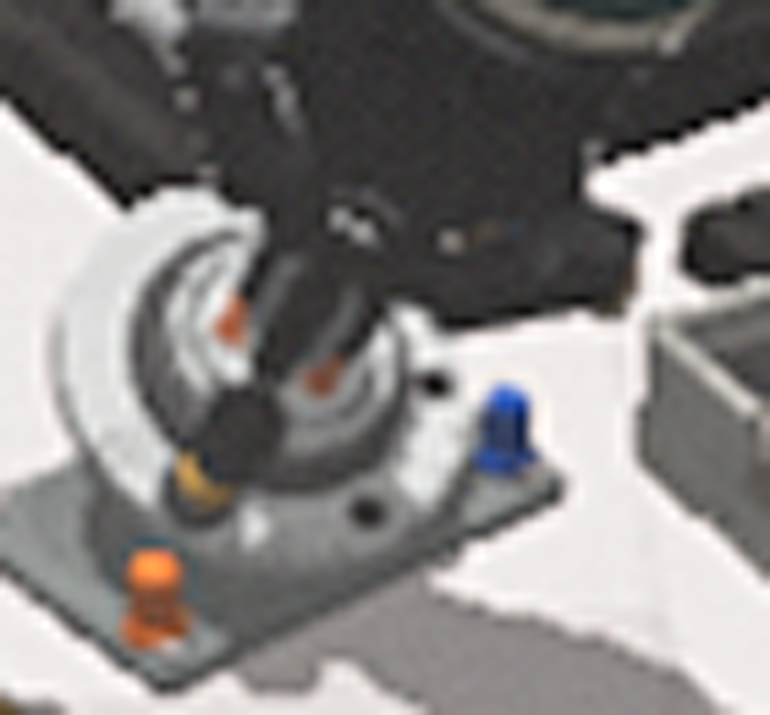

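Run:
```python
from ins import *
h=.0262
p=P(0,0,h); env.movel(p,O,max_speed=.03); rep("up",p)
for ax in(0,1):
    for s in(1,-1):
        for k in(.001,.002,.003):
            x=[0,0]; x[ax]=s*k
            p=P(*x,h); env.movel(p,O,max_speed=.03); F=rep((ax,s*k),p)
            if abs(F[ax])>6: break
        env.movel(P(0,0,h),O,max_speed=.05)
```

```text
up 20.83 F [ 0.4  -0.84 -0.63] dp [ 0.06 -0.04  0.03]
(0, 0.001) 21.08 F [-0.77 -1.2  -1.42] dp [-0.01  0.08 -0.18]
(0, 0.002) 21.33 F [ 0.65 -0.93 -1.24] dp [ 0.04  0.01 -0.07]
(0, 0.003) 21.58 F [-4.74 -0.35 -0.32] dp [-0.3   0.06 -0.07]
(0, -0.001) 22.08 F [-0.5  -0.41 -1.02] dp [ 0.03 -0.01  0.01]
(0, -0.002) 22.33 F [ 4.07 -1.37 -3.09] dp [ 0.42 -0.16  0.11]
(0, -0.003) 22.58 F [10.65 -1.11 -5.28] dp [ 1.19 -0.28  0.26]
(1, 0.001) 23.08 F [-1.11 -0.26 -0.93] dp [-0.19  0.12 -0.04]
(1, 0.002) 23.33 F [-0.86 -7.06 -2.49] dp [ 0.04 -0.46  0.1 ]
(1, -0.001) 23.83 F [-0.29 -1.14 -0.87] dp [-0.02  0.06 -0.03]
(1, -0.002) 24.08 F [-0.46 -1.36 -1.64] dp [-0.01 -0.03  0.01]
(1, -0.003) 24.33 F [-1.14  2.6   0.56] dp [-0.08  0.25 -0.06]
```

The play is ±2.1 mm in each axis, so the disc is inside the ring. Its centre is at (+0.6, -0.7) mm, so I'll re-centre and press down.

Run:
```python
from ins import *
x,y=.0006,-.0007
env.movel(P(x,y,.0262),O,max_speed=.03)
for h in(.025,.0243,.0237,.0231,.0225):
    p=P(x,y,h); env.movel(p,O,max_speed=.02); F=rep(h,p)
    print(np.round(env.observe()["wrist_torque"]@B,3))
    if abs(F).max()>9: break
```

```text
0.025 25.08 F [-0.06 -1.12 -2.06] dp [-0.05  0.02 -0.11]
[-0.53   0.307  0.018]
0.0243 25.33 F [-1.06  0.67  2.96] dp [ 0.09 -0.05  0.18]
[-0.314  0.428 -0.03 ]
0.0237 25.58 F [-1.76  1.3  11.57] dp [ 0.18 -0.18  0.58]
[-0.059  0.88  -0.071]
```

Run:
```python
from ins import *
x,y=.0006,-.0007
for h in(.0231,.0225):
    p=P(x,y,h); env.movel(p,O,max_speed=.02); F=rep(h,p)
    print(np.round(env.observe()["wrist_torque"]@B,3))
p=P(x,y,.0243); env.movel(p,O,max_speed=.02); rep("back",p)
env.move_gripper(.3,20); rep("open",p); env.sleep(.2)
p=P(x,y,.075); env.movel(p,O,max_speed=.1); rep("up",p)
for n in("top","scene"):
    c=vision.capture(n); b={"top":(297,188,367,248),"scene":(280,180,350,245)}[n]; f=11
    np.savez(f"/tmp/{n}8.npz",**{k:c[k] for k in("color","depth","K","world_to_cam")})
    cv2.imwrite(f"pics/{n}8.png",cv2.resize(c["color"][b[1]:b[3],b[0]:b[2],::-1],None,fx=f,fy=f,interpolation=cv2.INTER_CUBIC))
```

```text
0.0231 25.83 F [-2.97  2.67 18.83] dp [ 0.31 -0.35  1.  ]
[ 0.165  1.345 -0.054]
0.0225 26.08 F [-3.23  2.44 23.4 ] dp [ 0.59 -0.51  1.36]
[ 0.293  1.273 -0.023]
back 26.33 F [ 0.18 -0.63  3.82] dp [ 0.08 -0.06 -0.01]
open 26.62 F [-0.15 -0.63  0.25] dp [-0.05  0.12 -0.2 ]
up 27.48 F [-0.27 -0.01 -0.88] dp [-0.18  0.04 -0.38]
```

```bash
sleep 1
```

```text
(no output)
```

View pics/top8.png

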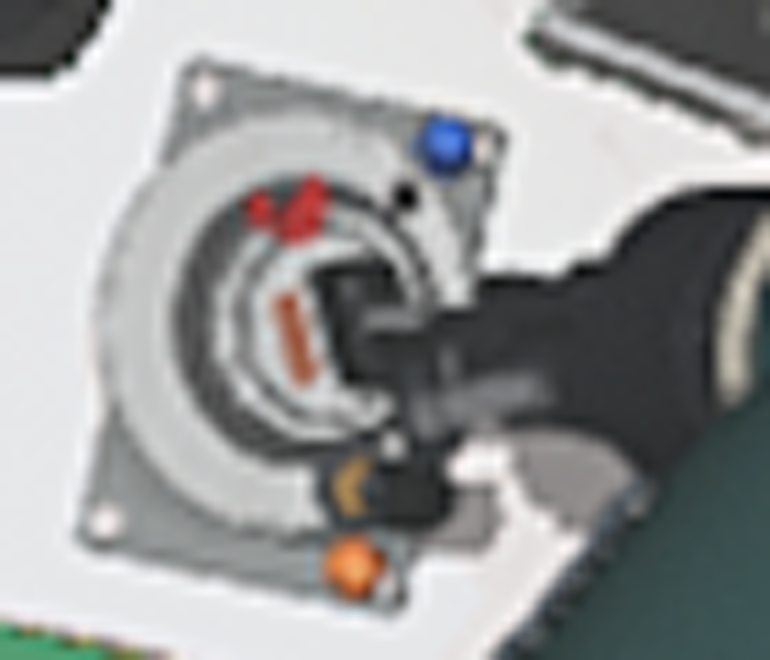

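View pics/scene8.png

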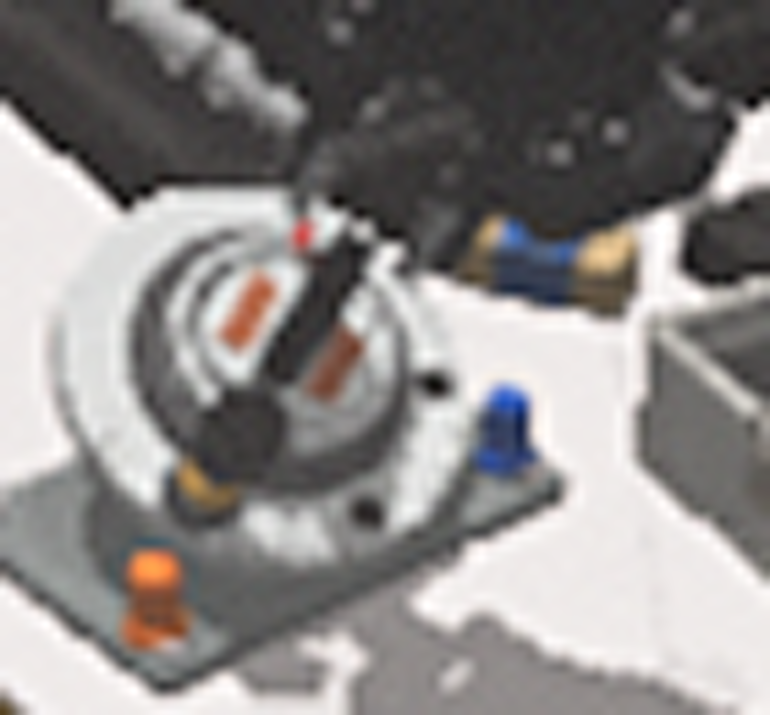

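Run:
```python
from ins import *
env.movel(P(0,0,.12),O,max_speed=.15)
env.goto([.40,-.42,.25],hpose(.866))
print(env.observe()["clock"])
ph2=np.linspace(-np.pi,np.pi,80)
circ=lambda r,z:np.stack([r*np.cos(ph2),r*np.sin(ph2),0*ph2+z],1)
box=lambda x0,x1,w,z:np.array([[x0,-w,z],[x1,-w,z],[x1,w,z],[x0,w,z]])
o=P(0,0,.007)
for n in("top","scene"):
    Ds=[]
    for i in range(3):
        c=vision.capture(n); Ds.append(c["depth"])
    b={"top":(297,188,357,248),"scene":(280,180,340,240)}[n]; f=10
    D=np.median(Ds,0)
    np.savez(f"/tmp/{n}9.npz",color=c["color"],depth=D,K=c["K"],world_to_cam=c["world_to_cam"])
    im=cv2.resize(c["color"][b[1]:b[3],b[0]:b[2],::-1],None,fx=f,fy=f,interpolation=cv2.INTER_CUBIC)
    cv2.imwrite(f"pics/{n}9.png",im)
    for Q in(circ(.025,.01),box(-.018,.018,.006,.042),box(.025,.036,.005,.01)):
        q=(proj(c,Q@B.T+o)-b[:2]+.5)*f; cv2.polylines(im,[q.astype(int)],True,(0,255,0),1)
    cv2.imwrite(f"pics/{n}9m.png",im)
    # nest-frame points
    T=np.linalg.inv(c["world_to_cam"]);K=c["K"]; v,u=np.mgrid[b[1]:b[3],b[0]:b[2]]; z=D[v,u]
    W=np.stack([(u-K[0,2])/K[0,0]*z,(v-K[1,2])/K[1,1]*z,z],-1)@T[:3,:3].T+T[:3,3]
    q=((W-o)@B).reshape(-1,3)
    r=np.hypot(q[:,0],q[:,1])
    def pl(m,t):
        A=np.c_[q[m][:,:2],np.ones(m.sum())]; s=np.linalg.lstsq(A,q[m][:,2],rcond=None)[0]
        e=q[m][:,2]-A@s; print(n,t,m.sum(),"slope",np.round(s[:2],3),"h mm",round(s[2]*1e3,2),"sd",round(e.std()*1e3,2))
    pl((abs(q[:,1])>.009)&(r<.022)&(abs(q[:,2]-.01)<.006),"disc top")
    pl((r>.05)&(r<.056)&(abs(q[:,2]+.007)<.005),"plate")
    pl((r<.017)&(abs(q[:,1])<.005)&(abs(q[:,2]-.042)<.006),"grip top")
```

```text
29.2083
top disc top 42 slope [-0.035  0.001] h mm 12.2 sd 1.51
top plate 177 slope [ 0. -0.] h mm -6.5 sd 1.42
top grip top 46 slope [-0.02  -0.405] h mm 42.93 sd 2.29
scene disc top 71 slope [-0.053  0.018] h mm 12.17 sd 1.53
scene plate 174 slope [0.009 0.004] h mm -6.89 sd 1.57
scene grip top 35 slope [0.013 0.058] h mm 43.37 sd 1.68
```

```bash
sleep 1
```

```text
(no output)
```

View pics/top9m.png

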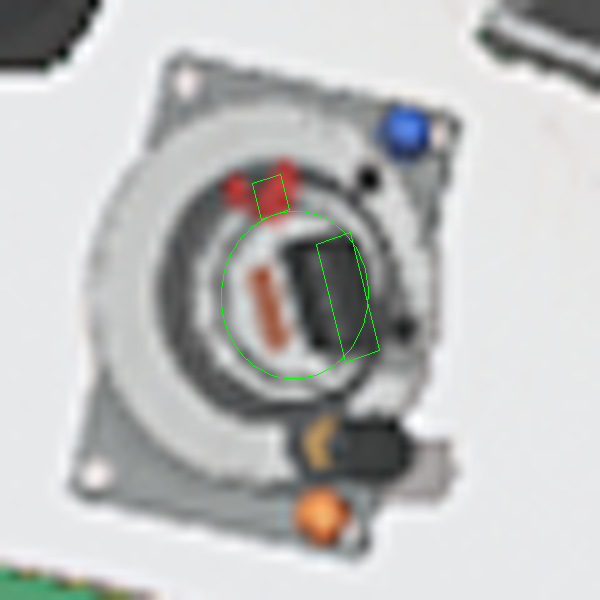

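View pics/scene9m.png

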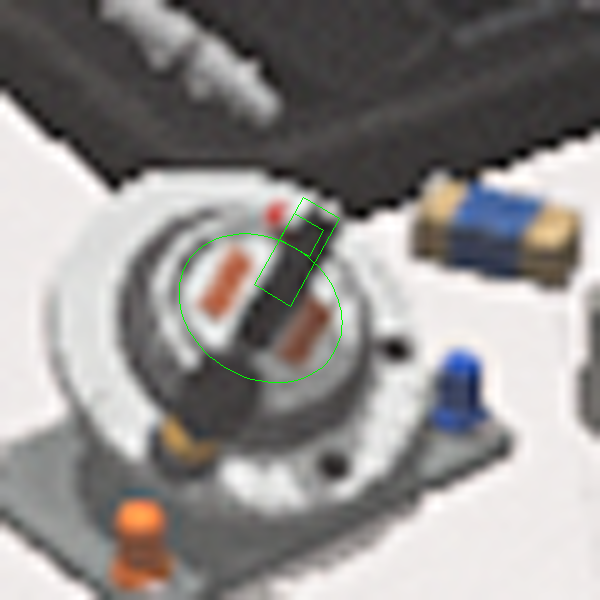

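View pics/scene9.png

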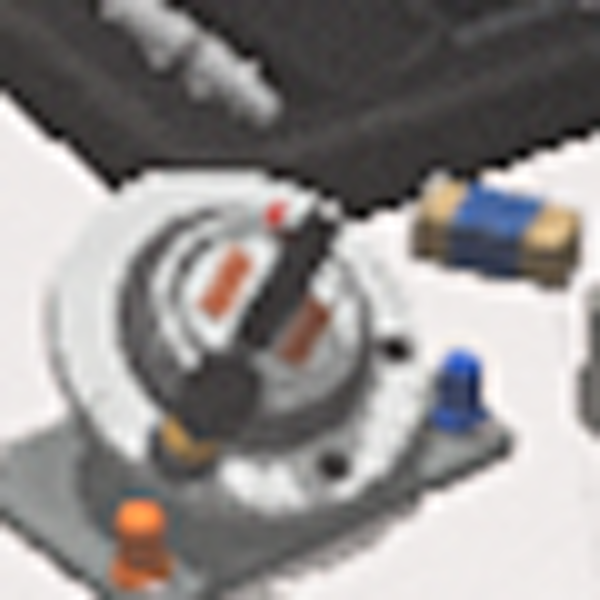

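Run:
```python
from ins import *
env.move_gripper(0,20)
o2=knob_pose(ST,ph,.1,r=0,jaw="r",flip=-1)[1]
env.goto(P(.0,0,.09),o2); print(env.observe()["clock"])
for x in(-.012,.012):
    env.movel(P(x,0,.0545),o2,max_speed=.08)
    F0=env.observe()["wrist_force"]@B
    for h in np.arange(.0535,.0465,-.0007):
        p=P(x,0,h); env.movel(p,o2,max_speed=.03)
        ob=env.observe(); F=ob["wrist_force"]@B-F0
        if F[2]>3.5: break
    print("contact x",x,"h cmd",round(h,4),"actual h",round(h+((ob["ee_pos"]-p)@B)[2],5),"F",np.round(F,1),round(ob["clock"],2))
    env.movel(P(x,0,.0545),o2,max_speed=.08)
```

```text
31.125
contact x -0.012 h cmd 0.0507 actual h 0.05094 F [-0.8  0.8  4.9] 32.99
contact x 0.012 h cmd 0.0493 actual h 0.04993 F [-2.7  3.  11.9] 35.44
```

Run:
```python
from ins import *
o2=knob_pose(ST,ph,.1,r=0,jaw="r",flip=-1)[1]
x=-.012
env.movel(P(x,0,.0525),o2,max_speed=.1); F0=env.observe()["wrist_force"]@B
for h in (.0507,.0497,.049,.0483,.0476,.0469):
    p=P(x,0,h); env.movel(p,o2,max_speed=.04)
    ob=env.observe(); F=ob["wrist_force"]@B-F0
    print(h,"act",round(h+((ob["ee_pos"]-p)@B)[2],5),np.round(F,1),np.round((ob["ee_pos"]-p)@B*1e3,2))
    if F[2]>22: break
env.movel(P(x,0,.055),o2,max_speed=.1); print(env.observe()["clock"])
T=vision.capture("top"); 
im=cv2.resize(T["color"][188:248,297:357,::-1],None,fx=10,fy=10,interpolation=cv2.INTER_CUBIC); cv2.imwrite("pics/top10.png",im)
```

```text
0.0507 act 0.05091 [-1.5  1.4  5.1] [ 0.55 -0.15  0.21]
0.0497 act 0.05062 [-4.3  2.2 17.9] [ 0.62 -0.45  0.92]
0.049 act 0.05044 [-7.7  2.9 27.7] [ 0.66 -0.58  1.44]
37.0833
```

View pics/top9.png

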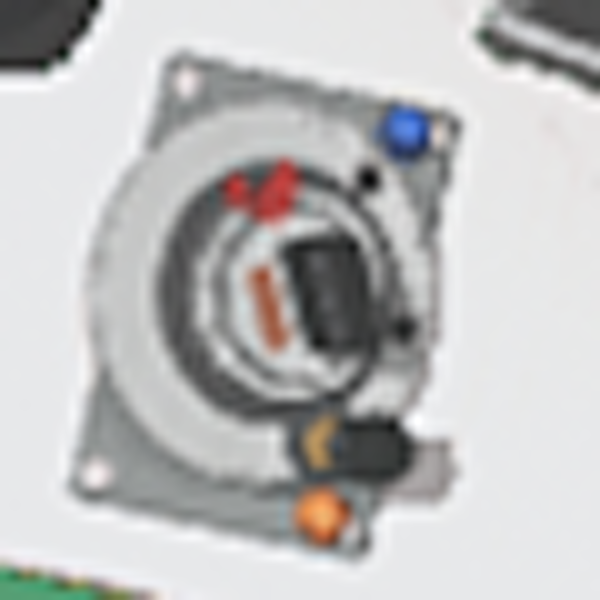

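```bash
python3 - <<'E'
from ins import *
env.movel(P(0,0,.1),O if False else None,max_speed=.2)
env.goto([.42,-.36,.25],hpose(.866))
o=P(0,0,.007)
for n in("top","scene"):
    Ds=[];Cs=[]
    for i in range(10):
        c=vision.capture(n); Ds.append(c["depth"]); Cs.append(c["color"].astype(float))
    D=np.mean(Ds,0); C=np.mean(Cs,0)
    np.savez(f"/tmp/{n}11.npz",color=C,depth=D,K=c["K"],world_to_cam=c["world_to_cam"],sd=np.std(Ds,0))
print(env.observe()["clock"])
E
cat > an.py <<'E'
from ins import *
o=P(0,0,.007)
for n in("top11","scene11"):
    c=load(n);b={"top11":(297,188,357,248),"scene11":(280,180,340,240)}[n]
    T=np.linalg.inv(c["world_to_cam"]);K=c["K"];v,u=np.mgrid[b[1]:b[3],b[0]:b[2]];z=c["depth"][v,u]
    W=np.stack([(u-K[0,2])/K[0,0]*z,(v-K[1,2])/K[1,1]*z,z],-1)@T[:3,:3].T+T[:3,3]
    q=((W-o)@B).reshape(-1,3); sd=c["sd"][v,u].ravel(); r=np.hypot(q[:,0],q[:,1]); col=c["color"][v,u].reshape(-1,3)
    print(n,"sd",np.median(sd))
    def pl(m,t):
        m=m&(sd<.003); A=np.c_[q[m][:,:2],np.ones(m.sum())]; s=np.linalg.lstsq(A,q[m][:,2],rcond=None)[0]
        e=q[m][:,2]-A@s; 
        m2=np.abs(e)<2*e.std(); A=A[m2]; zz=q[m][m2,2]; s=np.linalg.lstsq(A,zz,rcond=None)[0]; e=zz-A@s
        cov=e.var()*np.linalg.inv(A.T@A); print(t,len(A),"slope",np.round(s[:2],3),"+-",np.round(np.sqrt(np.diag(cov))[:2],3),"h",round(s[2]*1e3,2),"sd",round(e.std()*1e3,2))
    bright=col.sum(1)>250
    pl(bright&(abs(q[:,1])>.010)&(r<.022)&(abs(q[:,2]-.01)<.006),"disc")
    pl((r>.048)&(r<.055)&(abs(q[:,2]+.007)<.005)&bright,"plate")
    pl((abs(q[:,0])<.016)&(abs(q[:,1])<.005)&(abs(q[:,2]-.042)<.005),"grip")
    pl(bright&(r>.0275)&(r<.0305)&(abs(q[:,2]-.009)<.005),"ring")
    red=(col[:,0]>120)&(col[:,1]<80)&(col[:,2]<90)&(r>.024)
    print("red",np.round(q[red]*1e3,1).tolist()[:20])
E
python3 an.py
```

```text
39.55
top11 sd 0.0023387466
disc 36 slope [-0.042  0.034] +- [0.012 0.014] h 12.24 sd 0.6
plate 162 slope [-0.001  0.001] +- [0.001 0.001] h -6.72 sd 0.57
grip 33 slope [-0.039 -0.172] +- [0.018 0.062] h 43.24 sd 0.95
ring 37 slope [-0.009 -0.008] +- [0.005 0.005] h 9.17 sd 0.66
red [[38.2, -7.6, 9.2], [35.8, -5.0, 6.3], [35.3, -6.8, 9.2], [37.7, 12.3, 6.9], [37.0, 10.1, 9.0], [34.8, 2.1, -0.4], [34.4, 0.8, 9.7], [33.5, -2.3, 9.9], [32.4, -6.3, 8.5], [34.7, 12.9, 6.3], [34.3, 11.2, 9.4], [32.4, 4.7, 3.0], [32.5, 4.9, 9.8], [31.8, 2.5, 11.3], [30.7, -1.1, 10.6], [29.8, -4.3, 10.8], [29.3, 4.5, 7.5], [28.9, 3.3, 11.4], [27.8, -0.7, 9.9], [27.0, -3.3, 11.3]]
scene11 sd 0.0025521936
disc 48 slope [-0.024  0.021] +- [0.009 0.005] h 12.04 sd 0.56
plate 154 slope [ 0.003 -0.   ] +- [0.001 0.001] h -6.77 sd 0.6
grip 26 slope [0.013 0.056] +- [0.015 0.044] h 43.63 sd 0.62
ring 32 slope [ 0.005 -0.003] +- [0.009 0.008] h 8.75 sd 0.97
red [[45.2, 9.3, -7.5], [37.2, 8.0, -1.2], [-68.5, -11.9, 114.2], [-77.3, -5.1, -10.9], [-73.3, -7.8, -14.5], [-79.1, -1.8, -18.0], [-78.5, -4.2, -16.3], [-76.7, -6.7, -16.4], [-74.6, -9.2, -17.0], [-75.2, -10.8, -20.6]]
```

Run:
```python
from ins import *
Hz=R.from_euler("z",.866).as_matrix()
for n in("top0","scene0","top4","scene4"):
    c=load(n);T=np.linalg.inv(c["world_to_cam"]);K=c["K"]
    b=(415,228,448,262) if n[0]=="t" else (372,265,402,303)
    v,u=np.mgrid[b[1]:b[3],b[0]:b[2]];z=c["depth"][v,u]
    W=np.stack([(u-K[0,2])/K[0,0]*z,(v-K[1,2])/K[1,1]*z,z],-1)@T[:3,:3].T+T[:3,3]
    q=((W-[.4245,-.4037,0])@Hz).reshape(-1,3);r=np.hypot(q[:,0],q[:,1]);col=c["color"][v,u].reshape(-1,3).astype(int)
    m=(r<.022)&(abs(q[:,1])>.010)&(col.sum(1)>250)&(abs(q[:,2]-.01)<.008); t=(r>.03)&(r<.05)&(abs(q[:,2])<.008)&(col.sum(1)>450)
    g=(abs(q[:,0])<.016)&(abs(q[:,1])<.006)&(abs(q[:,2]-.042)<.006)
    print(n,"disc",m.sum(),np.round(np.mean(q[m,2])*1e3,2),"table",np.round(np.mean(q[t,2])*1e3,2),"grip",np.round(np.mean(q[g,2])*1e3,2))
# cheeks & knob in empty nest
o=P(0,0,.007)
for n in("top4","scene4"):
    c=load(n);T=np.linalg.inv(c["world_to_cam"]);K=c["K"];b=(297,188,357,248) if n[0]=="t" else (280,180,340,240)
    v,u=np.mgrid[b[1]:b[3],b[0]:b[2]];z=c["depth"][v,u]
    W=np.stack([(u-K[0,2])/K[0,0]*z,(v-K[1,2])/K[1,1]*z,z],-1)@T[:3,:3].T+T[:3,3]
    q=((W-o)@B).reshape(-1,3);r=np.hypot(q[:,0],q[:,1]);col=c["color"][v,u].reshape(-1,3).astype(int)
    red=(col[:,0]>110)&(col[:,1]<90)&(col[:,2]<90)&(r<.05)&(q[:,0]>0)
    print(n,"red",np.round(q[red]*1e3).astype(int).tolist())
    fl=(r<.02)&(abs(q[:,2])<.006); A=np.c_[q[fl][:,:2],np.ones(fl.sum())]; print("floor",np.round(np.linalg.lstsq(A,q[fl][:,2],rcond=None)[0],4))
```

```text
top0 disc 65 11.05 table 0.59 grip 42.14
scene0 disc 62 10.88 table 0.99 grip 42.4
top4 disc 54 11.97 table 0.53 grip 42.74
scene4 disc 68 11.44 table 1.08 grip 41.96
top4 red [[38, -7, 10], [35, -18, -5], [39, 6, 2], [36, -6, 4], [35, -7, 9], [34, -11, 7], [33, -16, 4], [37, 11, 4], [37, 11, 11], [35, 3, 1], [32, -7, 6], [31, -10, 7], [34, 10, 7], [33, 8, 10], [28, 0, -2]]
floor [ 0.0169 -0.0409  0.0005]
scene4 red [[27, -6, 10], [28, -9, 11]]
floor [-0.035   0.0202  0.0002]
```

All the probes agree that the holder is hard down. The disc is inside the ring with ±2 mm play, the lug top is level with the cheeks, and a 28 N push gave no further travel. The remaining 1–2 mm height reading is close to the camera and robot bias, because the same disc also read about 1 mm high on the table. The arm is clear, so I'm handing in.

Run:
```python
from cell import env
o=env.observe(); print(o["clock"],o["ee_pos"],o["wrist_force"]); print(env.sign_off())
```

```text
39.55 [ 0.41996532 -0.36002119  0.24999966] [0.1329914  0.33739233 0.16972925]
the job is handed in; nothing more can be done
None
```

I drew the plunger about 12 mm and swung the arm 60° to the near hole, which is the one beside the orange post. I lowered it until the pin was home, then put the holder in the nest, let go, and handed the job in at 39.6 s with the arm clear.

**What the last checks showed:**
- **Pin:** home. The spring force fell steadily all the way down with no stop at 8 mm, and the knob top measured about 48–49 mm from the plate, which is its resting height.
- **Position of the holder:** the disc is inside the ring (it had ±2 mm of play there before release), and the lug is between the red cheeks, lined up with the expected position.
- **Bystanders:** none were touched as far as I saw, but I did not measure them again.

**What did not fully agree:** the holder reads slightly high and may not be perfectly flat on the floor.
- **Height:** contact with the floor came about 2 mm earlier than calculated. The camera and the touch checks put the holder 1–2 mm high; the limit is 3 mm.
- **Tilt:** the same checks suggest a tilt of about 0.03–0.05 rad; the limit is 0.08.

Pushing on the holder with 28 N did not move it further, and the camera also read the disc about 1 mm high while it stood on the table. I took most of the height difference as measurement bias and left the holder as it was.

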